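# Load the ultrasonic cleaner and start it

### The job

Get the small ultrasonic cleaner ready and start it: hook both baskets by their bent lips over the front rim of the tank so that they hang side by side inside it, and put every nut and collet from the sample tray into the baskets (either one will do). Then lower the lid gently until it is fully closed, without letting it slam, and press the green start button. Leave the loupe, the swab jar and the solvent bottle where they stand.

Things in the scene. Friction and masses are not known exactly. Their poses are not given: they have to be found in the camera images.
- cleaner: White ultrasonic cleaner with open dry steel tank, fixed; its place varies. Origin: on the worktop under the tank's middle; front is -x, y left, z up. Deck at z = 85 mm, x -75..75, y -143..108. Tank rim 20 proud of it, top at z = 105, walls 5 thick; tank inside x -45..50, y -82.5..82.5, floor z = 20. Both baskets fit side by side on the front rim, e.g. centred at y = +43 and -43.
- front_rim (a point): Middle of the top of the tank's front rim: cleaner frame x = -47.5, y = 0, z = 105 mm; this wall is 5 mm thick and runs along y.
- lid (a joint): Angle of the grey hood lid with clear window, rad: 0 closed (on the deck), 1.3 to 1.45 (nearly upright) at the start. Friction hinge (0.45 N m): stays where left, must be brought down all the way, 2 to 5 N at the handle. Hood 146 long, 210 wide, 54 mm high, 49 clear inside: hung baskets fit under it. Closed, its top is at z = 139 mm.
- lid_hinge (a point): Middle of the lid's hinge axis, which runs along the cleaner's y: cleaner frame x = 70, y = 0, z = 85 mm.
- lid_handle (a point): Centre of the lid's bar handle: round steel bar 10 mm thick, 80 long along the cleaner's y, 35 clear of the front skirt. At lid angle t it is at cleaner x = 70 - 178 cos t + 30 sin t, z = 85 + 178 sin t + 30 cos t mm (closed: -108, 115). Pinched from above, the bar can turn between the fingers, so the tool may point down all the way.
- start_button (a joint): Travel of the green start button, m: 0 out, about 0.006 fully pressed; springs back; needs 5 N fully down. Counts as pressed beyond 0.0035.
- start_button_top (a point): Centre of the top of the start button, 20 mm across, facing up, on the deck to the right of the lid (cleaner frame x = -45, y = -125 mm).
- basket_blue: Perforated steel hook-on basket with blue grip, 140 g; stands left of the cleaner at the start. Origin: centre of underside; +x from hook to box, z up. Open box 50 (x) x 68 (y) x 45 mm high, inside 44 x 62, floor 3. Back plate at x = -25 rises to z = 70, bends over to -x and 16 mm down: a hook 50 wide in y. Hung, its underside is at cleaner z = 35 and it may lean 0.1 rad.
- basket_red: Perforated steel hook-on basket with red grip, 140 g; stands left of the cleaner at the start. Origin: centre of underside; +x from hook to box, z up. Open box 50 (x) x 68 (y) x 45 mm high, inside 44 x 62, floor 3. Back plate at x = -25 rises to z = 70, bends over to -x and 16 mm down: a hook 50 wide in y. Hung, its underside is at cleaner z = 35 and it may lean 0.1 rad.
- basket_blue_throat (a point): Middle of the roof of basket_blue's hook slot (basket frame x = -31, y = 0, z = 70 mm); slot 12 mm wide (x -37..-25), open downward, lip end at z = 54, lip 3 thick. Rests on the rim top when hung.
- basket_red_throat (a point): Middle of the roof of basket_red's hook slot (basket frame x = -31, y = 0, z = 70 mm); slot 12 mm wide (x -37..-25), open downward, lip end at z = 54, lip 3 thick. Rests on the rim top when hung.
- basket_blue_grip (a point): Middle of basket_blue's plastic grip block on top of the hook bend (basket frame x = -31, y = 0, z = 82 mm): 12 mm in x, 40 in y, 18 high (z 73 to 91). Pinch it across x from above.
- basket_red_grip (a point): Middle of basket_red's plastic grip block on top of the hook bend (basket frame x = -31, y = 0, z = 82 mm): 12 mm in x, 40 in y, 18 high (z 73 to 91). Pinch it across x from above.
- nut_black: Black hex nut, 19 mm across flats (along its x), 22 mm across corners, 12 mm high, 30 g. Origin: centre of the underside, z up. May be absent. Stands at the start, like the other parts, in the grey sample tray (floor 2 mm above the worktop, walls 13 mm high) on the right.
- nut_bright: Bright hex nut, 19 mm across flats (along its x), 22 mm across corners, 10 mm high, 30 g. Origin: centre of the underside, z up. May be absent.
- collet_a: Steel spring collet, 17 mm diameter, 28 mm high, 28 g, standing on its nose. Origin: centre of the lower end, its z along its axis. May be absent; can be knocked over and lie on its side.
- collet_b: A second collet, the same as collet_a.
- loupe: Bystander: black eye loupe, 38 mm diameter, 34 mm high, on the green mat.
- swab_jar: Bystander: steel jar of swabs, 40 mm diameter, 78 mm high, to the right of the cleaner.
- solvent_bottle: Bystander: white squeeze bottle with a red cap, 46 mm diameter, 140 mm high, farther right, before the machine housing.

How it is judged:
By the outcome, as a careful person would: the job done as asked, in the order asked, and still so for the second after the job is handed in, with the robot touching nothing.
Of nut_black, nut_bright, collet_a, collet_b only 2 to 4 are there at a start; the rules pass over those that are not, and their reading is None.
At some moment in a run one of basket_blue, basket_red may be knocked a few centimetres aside while the robot is not near it.
It also fails if it takes over 210 s, if anything falls off the work surface, if the arm or the gripper's body presses on something with over 40 N, if the wrist force passes 120 N, or if a joint passes its speed limit or range.

### The arm

A 6-joint arm with a two-finger parallel gripper is mounted at the origin on a cart in front of the work surface, level with it; the furniture and walls round the work are solid. World frame = base frame: x ahead of the robot, y to its left, z up, the work surface at z = 0. Lengths are in m, angles in degrees, forces in N, time in s.
With the tool pointing down it reaches from about 0.25 to 0.725 m from the base axis. Payload 9.7 kg.
Tool frame: the origin (TCP) lies between the finger pads; the fingertips stand 22 mm ahead of it and the grasp point (between the pads) lies 3 mm ahead of it; z points along the fingers, y is the line along which they close (so a half turn about z gives the same grasp; the last joint's range is limited). The gripper opens to 85 mm and grips with 20 to 120 N. Pads are 22 mm wide; open, the fingers measure 114 mm over their backs; the gripper's body (76 mm by 85 mm) begins 54 mm behind the grasp point. The pads swing forward as they close: fully open they stand 13 mm farther back than shut.
Start: joints at [-67.552, 4.979, 10.078, 95.1, 0, 90], TCP at [0.21, -0.508, 0.23] pointing down, gripper open.
Joint ranges: [-179.16, 179.16], [-48.56, 103.87], [-65.8, 70.77], [-126.05, 130.52], [-82.76, 87.17], [-180, 180]. Speed limits (degrees/s): [127.2, 127.2, 147.25, 180, 180, 180].

### API

Orientations are given as [roll, pitch, yaw] about the fixed x, y, z axes, in that order (R = Rz(yaw) Ry(pitch) Rx(roll)).
In Python, from workcell import bot, viewer, finder gives the robot as it stands.
- The arm moves only by the tool move_arm, never from a script. Its arguments are lists of equal length, an entry for each row: "offset": the shift along the tool's x, y, z in cm, a list of three; "twist": the turn, a rotation vector about the tool's x, y, z in rad, a list of three; "grip": the opening, from 0 (shut) to 1 (fully open). In form: {"offset": [[x, y, z], ...], "twist": [[ax, ay, az], ...], "grip": [grip, ...]}. A call has 1 to 5 rows; each row shifts and turns the commanded pose from where the row before left it, along the tool's axes as they then stand; what a row does not reach is not made up. A row lasts 1/10 s, in which the tool goes at most 50 mm and 8.59 degrees, less where a joint would pass 70% of its speed; a pose out of reach is approached as far as the arm can. A call is refused whole if a number of a shift passes 5 or a number of a turn 0.15, either way. A call with a gripper value outside its range is refused whole. The fingers move at their own pace and stop on an object; "force" is the grip in N (left out, the last holds). Time passes only in rows, so rows that do not move let the fingers close. It gives the time, the measured TCP pose, the force, the opening and the grip force at its end, in the units of the state.
- bot.get_obs(): the state, without advancing time (a new reading comes with each control period).
- viewer.camera(name): name is "side" or "top"; returns a dict with "color" (384x512x3 uint8, red, green, blue), "depth" (384x512 float32, m along the optical axis (not along the pixel's ray), 0 where there is no reading), "vfov" (degrees; the focal length in pixels is half the picture's height over the tangent of half this angle, whatever the lens; pixels are square), "cx", "cy" (the principal point, pixels), "position" and "attitude" of the camera in the world. Camera axes: x right, y down, z forward; pixel columns grow to the right and rows downward; lengths in m; the calibration is good to about 2 mm. A picture is of the moment at which its call begins.
- bot.job_done(): hands the job in; it is judged then, once.
Trained networks look in a picture, given as the dict that the camera call returned (one of the last four; its "shot" number tells which), for a name from the list of things; names that differ only in an ending like _2 or _b are one class to them, and where a whole thing is asked for, a point or a joint stands for the part that bears it (a point fixed in the world has none). Each returns a list of dicts, best first, with "p" (0 to 1); they miss things now and then, are a little off and sometimes report something else, mostly with a low value. They report only what shows in the picture. A call takes as long as a camera call.
- finder.boxes_of(picture, thing): "position" ([column, row] in pixels, amid what is visible of it).
- finder.pinpoint(picture, thing): "position" ([column, row] in pixels: a listed point, or the origin of a listed thing).
The state is a dict: "time": time; "q": joint angles; "qd": joint speeds; "joint_efforts": joint torques, N m; "ee_pos": TCP position; "tcp_rot": TCP orientation; "wrist_force": force on the tool from outside, world axes, zero at the start; "torque": the same for the moment, N m; "opening": finger opening in m; "grasp_force": force on a finger pad.
Only numpy, scipy, OpenCV 4.12 (cv2) and the standard library are available. Lean on these libraries where they do the work, as an engineer would, in place of code of your own. Each camera call takes 0.05 s, during which the arm holds its last target. There are 200 camera calls.

## Working session

There is one attempt and no reset: what is moved stays moved. The work goes in short steps, Python scripts to look and compute and a tool call to move; the robot and the scene stay as the last step left them, time stands still between calls to the robot, and variables do not carry over. Pictures are saved under pics/ and viewed, at most 14 in all, crops included, and the job is handed in when it is done.

Besides the shell and the picture viewer there is one more tool, called after "Request:" as name(argument=value, ...) on one line, values as JSON. move_arm: Moves the arm, as the interface text tells. Its arguments: {"type":"object","properties":{"offset":{"type":"array","items":{"type":"array","items":{"type":"number"}}},"twist":{"type":"array","items":{"type":"array","items":{"type":"number"}}},"grip":{"type":"array","items":{"type":"number"}},"force":{"type":"number"}},"required":["offset","twist","grip"]}

```bash
ls; mkdir -p pics; cat > h.py <<'E'
import numpy as np, cv2
from scipy.spatial.transform import Rotation as R
from workcell import bot, viewer, finder
def cam(n,save=None):
    p=viewer.camera(n)
    if save: cv2.imwrite('pics/'+save,cv2.cvtColor(p['color'],cv2.COLOR_RGB2BGR))
    return p
def camR(p):
    a=np.array(p['attitude'],float)
    if a.shape==(3,3): return a
    if a.size==4: return R.from_quat(a).as_matrix()
    return R.from_euler('xyz',a,degrees=True).as_matrix()
def ray(p,uv):
    f=p['color'].shape[0]/2/np.tan(np.radians(p['vfov'])/2)
    return camR(p)@np.array([(uv[0]-p['cx'])/f,(uv[1]-p['cy'])/f,1.])
def at_z(p,uv,z):
    d=ray(p,uv);o=np.array(p['position']);return o+d*(z-o[2])/d[2]
def at_depth(p,uv):
    d=p['depth'][int(round(uv[1])),int(round(uv[0]))];return np.array(p['position'])+ray(p,uv)*d
def cloud(p):
    f=p['color'].shape[0]/2/np.tan(np.radians(p['vfov'])/2)
    v,u=np.mgrid[0:384,0:512];d=p['depth']
    P=np.stack([(u-p['cx'])/f*d,(v-p['cy'])/f*d,d],-1)@camR(p).T+np.array(p['position'])
    P[d==0]=np.nan;return P
def proj(p,X):
    f=p['color'].shape[0]/2/np.tan(np.radians(p['vfov'])/2)
    c=camR(p).T@(np.array(X)-np.array(p['position']));return c[:2]/c[2]*f+[p['cx'],p['cy']]
E
python3 - <<'E'
from h import *
for n in('top','side'):
    p=cam(n,n+'0.png')
    print(n,p['position'],p['attitude'],p['vfov'],p['cx'],p['cy'])
    for t in 'front_rim lid_hinge lid_handle start_button_top basket_blue_grip basket_red_grip basket_blue basket_red nut_black nut_bright collet_a'.split():
        for r in finder.pinpoint(p,t)[:3]:
            if r['p']>.2: print(t,np.round(r['position'],1),round(r['p'],2),np.round(at_depth(p,r['position']),3))
print(bot.get_obs())
E
```

```text
pics
top [0.22273754 0.02888953 1.16859465] [-167.95485687    0.24914231  -98.94970444] 55.3643751936002 255.10886654999257 192.5028854650096
front_rim [197.  189.8] 0.7 [0.483 0.168 0.106]
lid_hinge [193.3 157.4] 0.93 [0.591 0.169 0.088]
lid_handle [184.5 138.1] 0.85 [0.584 0.161 0.27 ]
start_button_top [242.6 177.3] 0.55 [0.499 0.028 0.105]
basket_blue_grip [134.5 231.2] 0.57 [0.391 0.367 0.092]
basket_blue_grip [287. 210.] 0.21 [ 0.391 -0.094  0.036]
basket_red_grip [172.1 248.4] 0.56 [0.324 0.263 0.09 ]
basket_blue [146.4 224.1] 0.95 [0.421 0.355 0.005]
basket_red [174.8 238.4] 0.62 [0.362 0.27  0.002]
nut_black [351.1 211.9] 0.43 [ 0.358 -0.301  0.001]
collet_a [356.3 189.6] 0.59 [ 0.423 -0.324  0.028]
collet_a [327. 195.] 0.55 [ 0.421 -0.229  0.025]
side [ 0.43137999 -1.21028942  0.61884311] [-112.95437927    1.51840605   -1.51667595] 43.29069769297963 257.4959101069413 182.23235597828833
front_rim [268.  163.4] 0.66 [0.489 0.242 0.068]
lid_hinge [303.5 166.1] 0.71 [0.595 0.17  0.083]
lid_handle [298.  111.3] 0.9 [0.58  0.204 0.246]
start_button_top [272.3 174.8] 0.42 [0.494 0.
[... 400 characters left out ...]
.65 [ 0.428 -0.327  0.004]
{'time': 1.2, 'q': array([-6.75536320e+01,  4.97897662e+00,  1.00786152e+01,  9.50991117e+01,
        8.58634017e-04,  9.00017844e+01]), 'qd': array([ 0.03110417,  0.20237487, -0.04674205, -0.0676989 ,  0.04998242,
       -0.00344929]), 'joint_efforts': array([ 3.37771729e-03, -5.20114017e+01,  4.64849067e+01,  2.40458859e-03,
        1.16479246e-04, -3.08121741e-05]), 'ee_pos': array([ 0.21000491, -0.50833081,  0.229587  ]), 'tcp_rot': array([ 1.79999473e+02, -8.58650424e-04,  2.24445836e+01]), 'wrist_force': array([-0.67772314,  0.55551404,  0.48382618]), 'torque': array([ 0.03548932,  0.01186057, -0.01692534]), 'grasp_force': 0.0, 'opening': 0.08555962104252682}
```

```bash
python3 - <<'E'
import cv2
a=cv2.imread('pics/top0.png')[110:280,90:400]
cv2.imwrite('pics/top0c.png',cv2.resize(a,None,fx=2.58,fy=2.58,interpolation=cv2.INTER_CUBIC))
E
```

```text
(no output)
```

View pics/top0c.png

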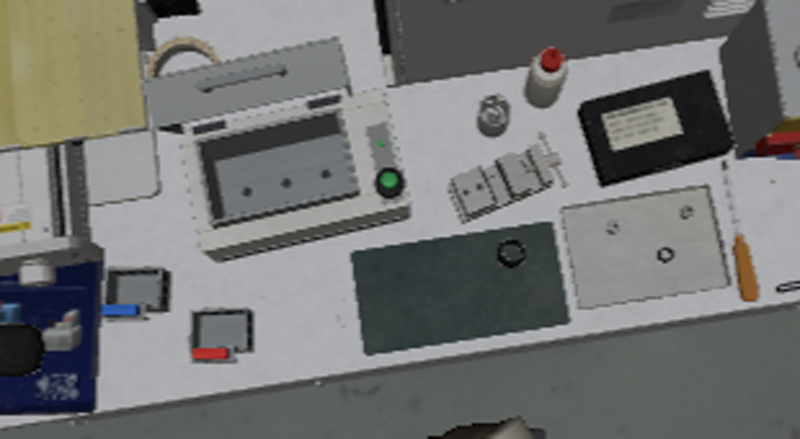

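View pics/side0.png

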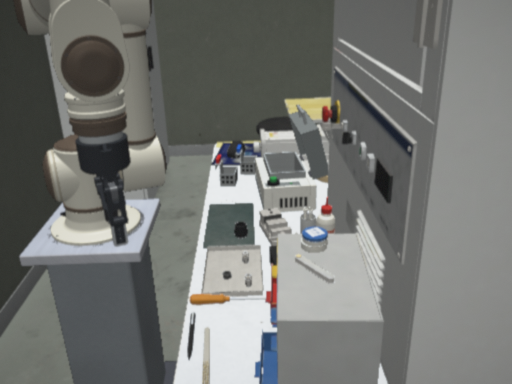

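```bash
cat >> h.py <<'E'
def rect(Q):
    (c,s,a)=cv2.minAreaRect((Q[:,:2]*1000).astype(np.float32));return np.round(c,1),np.round(s,1),round(a,1)
def color_pts(p,name):
    c=p['color'].astype(int);r,g,b=c[...,0],c[...,1],c[...,2]
    return {'red':(r>g+70)&(r>b+70),'blue':(b>r+50)&(b>g+25),'green':(g>r+50)&(g>b+40)}[name]
def boxm(P,x0,x1,y0,y1,z0,z1):
    with np.errstate(invalid='ignore'):
        return (P[...,0]>x0)&(P[...,0]<x1)&(P[...,1]>y0)&(P[...,1]<y1)&(P[...,2]>z0)&(P[...,2]<z1)
E
python3 - <<'E'
from h import *
for n in('top','side'):
    p=cam(n);P=cloud(p)
    print(n,'rim',rect(P[boxm(P,.42,.62,.05,.3,.100,.110)]))
    print('deck',rect(P[boxm(P,.40,.62,-.0,.34,.08,.09)]))
    m=color_pts(p,'green')&boxm(P,.4,.6,-.02,.1,.05,.2);print('btn',m.sum(),np.nanmean(P[m],0))
    for k in('red','blue'):
        m=color_pts(p,k)&boxm(P,.25,.46,.2,.45,.06,.12)
        if m.sum()>3: print(k,m.sum(),rect(P[m]),np.nanmean(P[m],0),np.nanmax(P[m],0))
    for b in ((.28,.41,.21,.32),(.34,.47,.31,.42)):
        m=boxm(P,*b,.038,.05);print('box rim',m.sum(),rect(P[m]))
    m=boxm(P,.33,.48,-.38,-.18,.008,.06);
    k,l=cv2.connectedComponents(m.astype(np.uint8))
    for i in range(1,k):
        Q=P[l==i]
        if len(Q)>3: print('part',len(Q),np.round(Q.mean(0),3),np.round(Q.min(0),3),np.round(Q.max(0),3))
E
```

```text
top rim (array([541.8, 170.2]), array([125.7, 189. ]), 4.0)
deck (array([531.9, 145.1]), array([152.9, 251.1]), 4.2)
btn 32 [0.49860775 0.0355847  0.10566036]
red 51 (array([329.7, 265.2]), array([35.,  9.]), 81.0) [0.32961992 0.26538255 0.09155854] [0.33647022 0.2827172  0.09657149]
blue 51 (array([395.5, 362.8]), array([38. ,  9.4]), 80.7) [0.39523027 0.36191218 0.09156705] [0.40266364 0.38124653 0.09578679]
box rim 68 (array([361.3, 261.2]), array([67.7, 49.6]), 81.6)
box rim 70 (array([425.3, 357.4]), array([70. , 47.7]), 80.1)
part 148 [ 0.475 -0.273  0.034] [ 0.468 -0.335  0.008] [ 0.48  -0.227  0.05 ]
part 45 [ 0.394 -0.361  0.013] [ 0.334 -0.364  0.008] [ 0.45  -0.356  0.019]
part 34 [ 0.449 -0.299  0.013] [ 0.446 -0.35   0.008] [ 0.45  -0.247  0.018]
part 6 [ 0.449 -0.233  0.012] [ 0.448 -0.241  0.008] [ 0.45  -0.228  0.015]
part 13 [ 0.449 -0.201  0.013] [ 0.448 -0.22   0.009] [ 0.45  -0.184  0.018]
part 27 [ 0.417 -0.324  0.026] [ 0.411 -0.332  0.01 ] [ 0.424 -0.317  0.034]
part 27 [ 0.412 -0.23   0.026] [ 0.404 -0.237  0.011] [ 0.42  -0.224  0.032]
part 49 [ 0.352 -0.376 
[... 431 characters left out ...]
[395.1, 359.1]), array([41.1, 12. ]), 77.8) [0.39384903 0.35405705 0.08509869] [0.40225289 0.37858591 0.09020353]
box rim 62 (array([359.9, 261.1]), array([76.4, 49.1]), 82.5)
box rim 56 (array([424.3, 355.2]), array([79.4, 50.3]), 83.2)
part 5 [ 0.474 -0.182  0.034] [ 0.471 -0.183  0.032] [ 0.476 -0.181  0.036]
part 161 [ 0.404 -0.338  0.012] [ 0.331 -0.379  0.008] [ 0.45  -0.186  0.02 ]
part 111 [ 0.474 -0.261  0.036] [ 0.468 -0.312  0.01 ] [ 0.48  -0.226  0.044]
part 66 [ 0.412 -0.236  0.021] [ 0.405 -0.242  0.008] [ 0.419 -0.225  0.03 ]
part 46 [ 0.37  -0.293  0.011] [ 0.36  -0.302  0.008] [ 0.381 -0.28   0.014]
part 75 [ 0.418 -0.331  0.021] [ 0.41  -0.336  0.008] [ 0.425 -0.32   0.03 ]
```

```bash
cat > plan.py <<'E'
from h import *
import sys,json
def plan(wps,grip,step=4.0,start=None):
    """wps: list of (x,y,z,yaw); tool down"""
    o=bot.get_obs();x=np.array(o['ee_pos']);rot=R.from_euler('xyz',o['tcp_rot'],degrees=True)
    print('t',round(o['time'],1),'pos',np.round(x,4),'rot',np.round(o['tcp_rot'],1),'F',np.round(o['wrist_force'],1),'open',round(o['opening'],4),'gf',round(o['grasp_force'],1))
    rows=[]
    for w in wps:
        t=np.array(w[:3]);rt=R.from_euler('xyz',[180,0,w[3]],degrees=True)
        rv=(rot.inv()*rt).as_rotvec()
        n=max(1,int(np.ceil(max(np.linalg.norm(t-x)*100/step,np.abs(rv).max()/.145))))
        for i in range(n):
            d=np.round(rot.inv().apply((t-x)/(n-i))*100,2)
            k=np.round((rot.inv()*rt).as_rotvec()/(n-i),3)
            x=x+rot.apply(d/100);rot=rot*R.from_rotvec(k);rows.append((d.tolist(),k.tolist()))
    for i in range(0,len(rows),5):
        c=rows[i:i+5];print(json.dumps({"offset":[a for a,_ in c],"twist":[b for _,b in c],"grip":[grip]*len(c)}).replace(', ',','))
    return
E
python3 - <<'E'
from plan import *
plan([(.40,-.15,.28,50),(.330,.2655,.20,81.3)],1)
th=np.radians(4.2);Rz=np.array([[np.cos(th),-np.sin(th)],[np.sin(th),np.cos(th)]])
for n in('top','side'):
    p=cam(n);P=cloud(p)
    Q=P[boxm(P,.40,.66,-.02,.34,.08,.3)];L=(Q[:,:2]-[.5306,.1626])@Rz
    m=(abs(L[:,1])<.08)&(L[:,0]<-.02)&(Q[:,2]>.1)&(Q[:,2]<.112);print('front rim x',np.percentile(L[m,0],[0,10,50,90,100]).round(4),m.sum())
    for s in(1,-1):
        k=m&(L[:,1]*s>0);print('  half',s,np.median(L[k,0]).round(4))
    m=(abs(L[:,0])<.03)&(abs(L[:,1])<.1)&(Q[:,2]>.1)&(Q[:,2]<.112)
    for s in(1,-1):
        k=m&(L[:,1]*s>0);print('  side rims',s,np.median(L[k,1]).round(4),k.sum())
E
```

```text
t 1.3 pos [ 0.21   -0.5083  0.2296] rot [180.    0.   22.5] F [ 0.2 -0.   0.5] open 0.0853 gf 0.0
{"offset": [[2.84,-2.35,-0.46],[2.94,-2.22,-0.46],[3.04,-2.09,-0.46],[3.12,-1.96,-0.46],[3.21,-1.82,-0.46]],"twist": [[0.0,0.0,-0.044],[0.0,0.0,-0.044],[0.0,0.0,-0.044],[0.0,0.0,-0.044],[0.0,0.0,-0.044]],"grip": [1,1,1,1,1]}
{"offset": [[3.28,-1.67,-0.46],[3.35,-1.53,-0.46],[3.42,-1.38,-0.46],[3.48,-1.24,-0.45],[3.53,-1.08,-0.46]],"twist": [[0.0,0.0,-0.043],[0.0,0.0,-0.044],[0.0,0.0,-0.043],[0.0,0.0,-0.044],[0.0,0.0,-0.043]],"grip": [1,1,1,1,1]}
{"offset": [[3.57,-0.93,-0.45],[2.48,-2.92,0.73],[2.63,-2.79,0.73],[2.76,-2.65,0.73],[2.89,-2.51,0.73]],"twist": [[0.0,0.0,-0.044],[0.0,0.0,-0.05],[0.0,0.0,-0.05],[0.0,0.0,-0.05],[0.0,0.0,-0.05]],"grip": [1,1,1,1,1]}
{"offset": [[3.02,-2.36,0.73],[3.13,-2.21,0.72],[3.23,-2.05,0.73],[3.33,-1.9,0.72],[3.42,-1.72,0.73]],"twist": [[0.0,0.0,-0.049],[0.0,0.0,-0.05],[0.0,0.0,-0.049],[0.0,0.0,-0.05],[0.0,0.0,-0.049]],"grip": [1,1,1,1,1]}
{"offset": [[3.5,-1.56,0.72],[3.58,-1.38,0.73]],"twist": [[0.0,0.0,-0.05],[0.0,0.0,-0.049]],"grip": [1,1]}
front rim x [-0.0513 -0.0506 -0.0489 -0.0463 -0.0452] 108
  half 1 -0.049
  half -1 -0.0488
  side rims 1 0.084 39
  side rims -1 -0.0854 33
front rim x [-0.0517 -0.0512 -0.0492 -0.0382 -0.0228] 37
  half 1 -0.049
  half -1 -0.0496
  side rims 1 0.0818 25
  side rims -1 -0.0862 32
```

Request:
move_arm(offset=[[2.84, -2.35, -0.46], [2.94, -2.22, -0.46], [3.04, -2.09, -0.46], [3.12, -1.96, -0.46], [3.21, -1.82, -0.46]], twist=[[0, 0, -0.044], [0, 0, -0.044], [0, 0, -0.044], [0, 0, -0.044], [0, 0, -0.044]], grip=[1, 1, 1, 1, 1])

```text
time: 1.9
ee_pos: [0.2968, -0.3442, 0.2529]
tcp_rot: [180.0, -0.0, 35.1]
wrist_force: [0.6, -0.6, 0.7]
opening: 0.0855
grasp_force: 0.0
```

Request:
move_arm(offset=[[3.28, -1.67, -0.46], [3.35, -1.53, -0.46], [3.42, -1.38, -0.46], [3.48, -1.24, -0.45], [3.53, -1.08, -0.46]], twist=[[0, 0, -0.044], [0, 0, -0.044], [0, 0, -0.044], [0, 0, -0.044], [0, 0, -0.044]], grip=[1, 1, 1, 1, 1])

```text
time: 2.4
ee_pos: [0.383, -0.1811, 0.2759]
tcp_rot: [180.0, -0.0, 47.8]
wrist_force: [0.3, -0.7, -0.7]
opening: 0.0855
grasp_force: 0.0
```

Request:
move_arm(offset=[[3.57, -0.93, -0.45], [2.48, -2.92, 0.73], [2.63, -2.79, 0.73], [2.76, -2.65, 0.73], [2.89, -2.51, 0.73]], twist=[[0, 0, -0.044], [0, 0, -0.05], [0, 0, -0.05], [0, 0, -0.05], [0, 0, -0.05]], grip=[1, 1, 1, 1, 1])

```text
time: 2.9
ee_pos: [0.3733, 0.0025, 0.2506]
tcp_rot: [180.0, -0.0, 61.7]
wrist_force: [1.0, -0.1, -0.0]
opening: 0.085
grasp_force: 0.0
```

Request:
move_arm(offset=[[3.02, -2.36, 0.73], [3.13, -2.21, 0.72], [3.23, -2.05, 0.73], [3.33, -1.9, 0.72], [3.42, -1.72, 0.73]], twist=[[0, 0, -0.049], [0, 0, -0.05], [0, 0, -0.049], [0, 0, -0.05], [0, 0, -0.049]], grip=[1, 1, 1, 1, 1])

```text
time: 3.4
ee_pos: [0.3409, 0.1914, 0.2144]
tcp_rot: [180.0, -0.0, 75.9]
wrist_force: [0.8, -0.1, -0.8]
opening: 0.0854
grasp_force: 0.0
```

Request:
move_arm(offset=[[3.5, -1.56, 0.72], [3.58, -1.38, 0.73], [0, 0, 0]], twist=[[0, 0, -0.05], [0, 0, -0.049], [0, 0, 0]], grip=[1, 1, 0.6])

```text
time: 3.7
ee_pos: [0.3272, 0.2684, 0.1987]
tcp_rot: [-179.9, 0.0, 81.8]
wrist_force: [-0.6, 0.1, 0.5]
opening: 0.0733
grasp_force: 0.0
```

```bash
cat > bk.py <<'E'
from plan import *
def baskets():
    for n in('top','side'):
        p=cam(n);P=cloud(p)
        for k in('red','blue'):
            m=color_pts(p,k)&boxm(P,.22,.6,.0,.48,.06,.14)
            if m.sum()>5: print(n,k,m.sum(),rect(P[m]),'topz',np.nanmax(P[m][:,2]).round(3))
E
python3 - <<'E'
from bk import *
baskets()
plan([(.3295,.265,.097,81.3)],.5,step=3)
E
```

```text
top red 52 (array([329.8, 266. ]), array([36.9,  9.2]), 81.0) topz 0.095
side red 24 (array([328.8, 262.8]), array([41.7, 10. ]), 85.3) topz 0.091
side blue 27 (array([393.8, 359.6]), array([46.8, 11.6]), 78.5) topz 0.09
t 3.8 pos [0.328  0.2658 0.1998] rot [-180.     0.    81.6] F [-0.1 -0.6 -0.1] open 0.0594 gf 0.0
{"offset": [[-0.01,0.04,2.57],[-0.01,0.04,2.57],[-0.02,0.04,2.57],[-0.01,0.04,2.57]],"twist": [[-0.0,0.0,0.001],[-0.0,0.0,0.001],[-0.0,0.0,0.001],[-0.0,0.001,0.002]],"grip": [0.5,0.5,0.5,0.5]}
```

Request:
move_arm(offset=[[0, 0, 2.6], [0, 0, 2.6], [0, 0, 2.6], [0, 0, 2.4], [0, 0, 0]], twist=[[0, 0, 0], [0, 0, 0], [0, 0, 0], [0, 0, 0], [0, 0, 0]], grip=[0.5, 0.5, 0.5, 0.5, 0.5])

```text
time: 4.3
ee_pos: [0.3277, 0.2635, 0.0957]
tcp_rot: [-179.9, 0.2, 81.3]
wrist_force: [-0.7, -0.5, -0.3]
opening: 0.0427
grasp_force: 0.0
```

Request:
move_arm(offset=[[0, 0, 0], [0, 0, 0], [0, 0, 0], [0, 0, 0], [0, 0, 0]], twist=[[0, 0, 0], [0, 0, 0], [0, 0, 0], [0, 0, 0], [0, 0, 0]], grip=[0, 0, 0, 0, 0], force=60)

```text
time: 4.8
ee_pos: [0.3286, 0.2657, 0.0985]
tcp_rot: [180.0, -0.0, 81.5]
wrist_force: [0.0, -0.3, 0.5]
opening: -0.0
grasp_force: 0.0
```

Request:
move_arm(offset=[[0, 0, 0], [0, 0, -1], [0, 0, -2], [0, 0, -3], [0, 0, -3]], twist=[[0, 0, 0], [0, 0, 0], [0, 0, 0], [0, 0, 0], [0, 0, 0]], grip=[0, 0, 0, 0, 0])

```text
time: 5.3
ee_pos: [0.3282, 0.2653, 0.1895]
tcp_rot: [-180.0, 0.0, 81.5]
wrist_force: [1.2, 0.5, -0.5]
opening: 0.0001
grasp_force: 0.0
```

Request:
move_arm(offset=[[0, 0, -3], [0, 0, -3], [0, 0, -2], [0, 0, 0]], twist=[[0, 0, 0], [0, 0, 0], [0, 0, 0], [0, 0, 0]], grip=[0, 0, 0, 0])

```text
time: 5.7
ee_pos: [0.329, 0.266, 0.2714]
tcp_rot: [179.8, -0.2, 81.5]
wrist_force: [0.2, 0.1, -0.2]
opening: -0.0001
grasp_force: 0.0
```

```bash
python3 - <<'E'
from bk import *
p=cam('side','s1.png');P=cloud(p)
m=color_pts(p,'red')&boxm(P,.22,.6,.0,.48,.06,.4);print(m.sum(),rect(P[m]),P[m][:,2].max())
th=np.radians(4.2);Rz=np.array([[np.cos(th),-np.sin(th)],[np.sin(th),np.cos(th)]])
t=np.array([.5294,.1613])+Rz@[-.0475,-.043];print(t)
plan([(t[0]-.07,t[1],.29,94.2),(t[0],t[1],.29,94.2)],0)
cv2.imwrite('pics/s1c.png',cv2.resize(cv2.cvtColor(p['color'],cv2.COLOR_RGB2BGR)[50:210,150:350],None,fx=3,fy=3))
E
```

```text
24 (array([328.4, 259.5]), array([44.3, 10.6]), 84.9) 0.09198684940563184
[0.4851768  0.11493666]
t 5.8 pos [0.3289 0.2658 0.2696] rot [ 1.799e+02 -1.000e-01  8.150e+01] F [ 0.3  0.  -1.3] open 0.0001 gf 0.0
{"offset": [[-2.73,2.16,-0.41],[-2.82,2.03,-0.41],[-2.91,1.9,-0.41],[-2.99,1.78,-0.41],[-3.06,1.64,-0.41]],"twist": [[0.0,-0.0,-0.044],[0.0,-0.0,-0.045],[0.001,-0.001,-0.044],[0.0,-0.0,-0.045],[0.001,-0.001,-0.044]],"grip": [0,0,0,0,0]}
{"offset": [[-0.26,3.49,0.0],[-0.25,3.49,0.0]],"twist": [[-0.0,0.0,-0.0],[-0.0,0.0,-0.0]],"grip": [0,0]}
```

View pics/s1c.png

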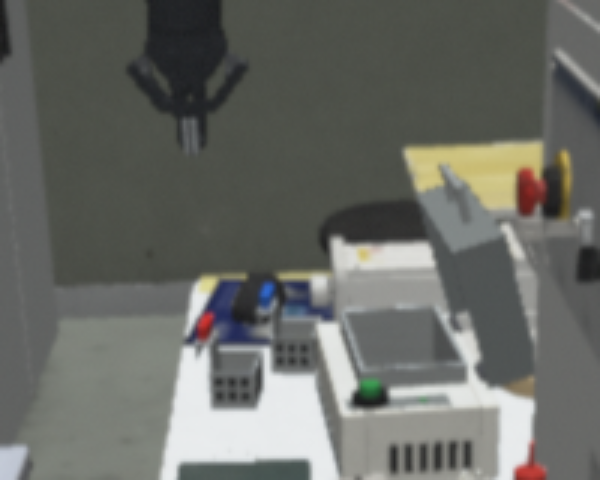

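```bash
python3 - <<'E'
from bk import *
for n in('side','top'):
    p=cam(n);P=cloud(p)
    print(n,'proj tcp',proj(p,bot.get_obs()['ee_pos']))
    m=boxm(P,.25,.42,.18,.35,.15,.33)
    Q=P[m];print(m.sum(),np.round(Q.min(0),3),np.round(Q.max(0),3))
    for z in np.arange(.23,.33,.01):
        q=Q[abs(Q[:,2]-z)<.005]
        if len(q): print(round(z,3),len(q),q[:,0].min().round(3),q[:,0].max().round(3),q[:,1].min().round(3),q[:,1].max().round(3),q[:,1].mean().round(3))
E
```

```text
side proj tcp [214.59384419 101.85809326]
257 [0.286 0.242 0.269] [0.364 0.276 0.33 ]
0.27 9 0.321 0.334 0.249 0.26 0.254
0.28 28 0.312 0.34 0.248 0.27 0.256
0.29 34 0.313 0.341 0.247 0.266 0.256
0.3 34 0.314 0.341 0.244 0.269 0.256
0.31 37 0.3 0.349 0.248 0.264 0.255
0.32 72 0.291 0.36 0.242 0.276 0.255
top proj tcp [154.58465985 242.39372853]
35 [0.319 0.247 0.275] [0.361 0.259 0.328]
0.27 1 0.32 0.32 0.258 0.258 0.258
0.28 9 0.32 0.339 0.253 0.259 0.255
0.29 7 0.321 0.336 0.252 0.256 0.254
0.3 6 0.32 0.332 0.253 0.254 0.254
0.31 3 0.321 0.327 0.253 0.254 0.253
0.32 4 0.319 0.355 0.247 0.252 0.249
```

Request:
move_arm(offset=[[0, 0, 3], [0, 0, 3], [0, 0, 3], [0, 0, 3], [0, 0, 3]], twist=[[0, 0, 0], [0, 0, 0], [0, 0, 0], [0, 0, 0], [0, 0, 0]], grip=[0.5, 0.5, 0.5, 0.5, 0.5])

```text
time: 6.35
ee_pos: [0.3278, 0.2649, 0.1157]
tcp_rot: [-179.9, 0.1, 81.5]
wrist_force: [0.4, 0.5, -0.9]
opening: 0.0426
grasp_force: 0.0
```

Request:
move_arm(offset=[[0, 0, 2], [0, 0, 2], [0, 0, 0.2], [0, 0, 0], [0, 0, 0]], twist=[[0, 0, 0], [0, 0, 0], [0, 0, 0], [0, 0, 0], [0, 0, 0]], grip=[0.5, 0.5, 0.5, 0.5, 0.5])

```text
time: 6.85
ee_pos: [0.3287, 0.2657, 0.0768]
tcp_rot: [180.0, -0.0, 81.5]
wrist_force: [-0.6, 0.2, 0.5]
opening: 0.042
grasp_force: 0.0
```

Request:
move_arm(offset=[[0, 0, 0], [0, 0, 0], [0, 0, 0], [0, 0, 0], [0, 0, 0]], twist=[[0, 0, 0], [0, 0, 0], [0, 0, 0], [0, 0, 0], [0, 0, 0]], grip=[0, 0, 0, 0, 0], force=60)

```text
time: 7.35
ee_pos: [0.329, 0.2659, 0.0769]
tcp_rot: [179.9, -0.1, 81.5]
wrist_force: [0.7, 0.2, 5.8]
opening: 0.0103
grasp_force: 60.2
```

Request:
move_arm(offset=[[0, 0, -0.5], [0, 0, -1], [0, 0, -2], [0, 0, -3], [0, 0, -3]], twist=[[0, 0, 0], [0, 0, 0], [0, 0, 0], [0, 0, 0], [0, 0, 0]], grip=[0, 0, 0, 0, 0])

```text
time: 7.85
ee_pos: [0.3281, 0.2652, 0.1723]
tcp_rot: [-180.0, 0.0, 81.5]
wrist_force: [0.3, 1.1, -1.2]
opening: 0.0103
grasp_force: 59.2
```

Request:
move_arm(offset=[[0, 0, -3], [0, 0, -3], [0, 0, -1], [0, 0, 0]], twist=[[0, 0, 0], [0, 0, 0], [0, 0, 0], [0, 0, 0]], grip=[0, 0, 0, 0])

```text
time: 8.25
ee_pos: [0.3289, 0.2658, 0.242]
tcp_rot: [179.9, -0.1, 81.5]
wrist_force: [0.6, 0.8, -0.6]
opening: 0.0097
grasp_force: 59.3
```

```bash
python3 - <<'E'
from bk import *
p=cam('side','s2.png');P=cloud(p)
m=boxm(P,.25,.45,.15,.35,.1,.3)
k,l,st,_=cv2.connectedComponentsWithStats(m.astype(np.uint8))
m=color_pts(p,'red')&boxm(P,.22,.6,.0,.48,.06,.4);print('red',m.sum(),P[m].mean(0) if m.any() else 0)
m=boxm(P,.25,.45,.15,.35,.08,.2);Q=P[m];print(m.sum(),Q.min(0),Q.max(0))
m=boxm(P,.25,.45,.15,.35,.08,.16);Q=P[m];print(rect(Q),Q[:,2].min())
plan([(.4152,.1149,.25,94.2),(.4852,.1149,.25,94.2)],0,step=3.5)
cv2.imwrite('pics/s2c.png',cv2.resize(cv2.cvtColor(p['color'],cv2.COLOR_RGB2BGR)[50:210,150:350],None,fx=3,fy=3))
E
```

```text
red 19 [0.32564628 0.25229315 0.25145948]
262 [0.32911835 0.2171165  0.08025961] [0.44796514 0.34853791 0.19955518]
(array([417.2, 301.5]), array([ 11.7, 112.2]), 28.7) 0.08025961046418251
t 8.3 pos [0.3285 0.2656 0.2406] rot [-180.     0.    81.5] F [ 0.5  0.4 -1.7] open 0.0102 gf 59.2
{"offset": [[-2.72,2.16,-0.19],[-2.82,2.04,-0.19],[-2.9,1.91,-0.19],[-2.99,1.78,-0.19],[-3.06,1.65,-0.18]],"twist": [[-0.0,0.0,-0.044],[-0.0,0.0,-0.045],[-0.0,0.0,-0.044],[-0.0,0.0,-0.045],[-0.0,0.0,-0.044]],"grip": [0,0,0,0,0]}
{"offset": [[-0.25,3.49,-0.0],[-0.26,3.49,-0.0]],"twist": [[-0.0,0.0,-0.0],[-0.0,0.0,-0.0]],"grip": [0,0]}
```

View pics/s2c.png

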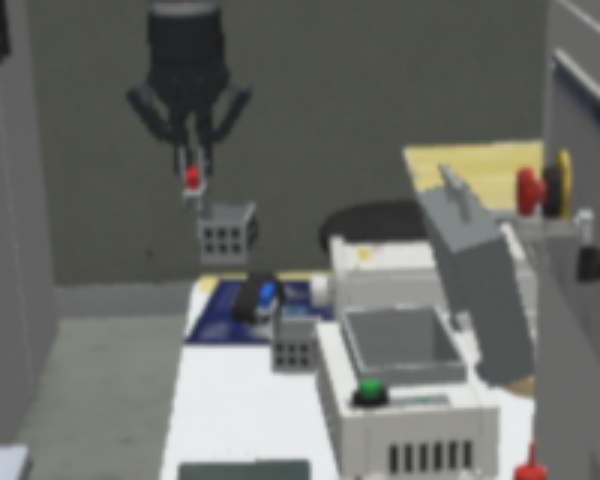

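Request:
move_arm(offset=[[-2.72, 2.16, -0.19], [-2.82, 2.04, -0.19], [-2.9, 1.91, -0.19], [-2.99, 1.78, -0.19], [-3.06, 1.65, -0.18]], twist=[[0, 0, -0.044], [0, 0, -0.045], [0, 0, -0.044], [0, 0, -0.045], [0, 0, -0.044]], grip=[0, 0, 0, 0, 0])

```text
time: 8.8
ee_pos: [0.4151, 0.1134, 0.2486]
tcp_rot: [-179.9, 0.0, 94.3]
wrist_force: [0.2, 0.1, -1.5]
opening: 0.01
grasp_force: 59.2
```

Request:
move_arm(offset=[[-0.25, 3.49, 0], [-0.25, 3.49, 0], [0, 0, 2.5], [0, 0, 2.5], [0, 0, 0]], twist=[[0, 0, 0], [0, 0, 0], [0, 0, 0], [0, 0, 0], [0, 0, 0]], grip=[0, 0, 0, 0, 0])

```text
time: 9.3
ee_pos: [0.4833, 0.1143, 0.1951]
tcp_rot: [-179.5, 0.1, 94.2]
wrist_force: [-0.2, -0.5, -1.4]
opening: 0.0101
grasp_force: 59.3
```

```bash
python3 - <<'E'
from bk import *
th=np.radians(4.2);Rz=np.array([[np.cos(th),-np.sin(th)],[np.sin(th),np.cos(th)]]);O=[.5294,.1613]
def loc(Q): return np.c_[(Q[:,:2]-O)@Rz,Q[:,2]]
for n in('side','top'):
    p=cam(n,n+'3.png');P=cloud(p);L=loc(P.reshape(-1,3)).reshape(P.shape)
    m=color_pts(p,'red')&boxm(P,.4,.6,.0,.3,.15,.3);print(n,'red',m.sum(),L[m].min(0).round(4) if m.any() else 0,L[m].max(0).round(4) if m.any() else 0)
    m=boxm(L,-.02,.06,-.1,.05,.13,.20);print('box',m.sum(), L[m].min(0).round(4) if m.any() else 0,L[m].max(0).round(4) if m.any() else 0)
    m=boxm(L,-.06,.06,-.1,.1,.16,.2)
    if m.any(): print(rect(L[boxm(L,-.1,.06,-.1,.1,.15,.17)]))
print('want tcp local',((np.array(bot.get_obs()['ee_pos'])[:2]-O)@Rz).round(4))
plan([(.4852,.1149,.13,94.2)],0,step=3)
c=cv2.imread('pics/side3.png')[80:210,200:350];cv2.imwrite('pics/s3c.png',cv2.resize(c,None,fx=4,fy=4))
E
```

```text
side red 27 [-0.0559 -0.0704  0.1963] [-0.0455 -0.0294  0.2089]
box 164 [-0.0197 -0.0992  0.1304] [ 0.0578 -0.002   0.1998]
(array([-1.9, 13. ]), array([200.2,  63.7]), 72.2)
top red 0 0 0
box 0 0 0
want tcp local [-0.0483 -0.0431]
t 9.4 pos [0.4844 0.1148 0.1996] rot [-179.9    0.    94.2] F [-0.9  0.8 -1.9] open 0.0104 gf 59.3
{"offset": [[0.0,0.03,2.32],[0.01,0.03,2.32],[0.0,0.03,2.32]],"twist": [[-0.001,0.0,-0.0],[-0.001,0.0,-0.0],[-0.0,0.0,-0.0]],"grip": [0,0,0]}
```

View pics/s3c.png

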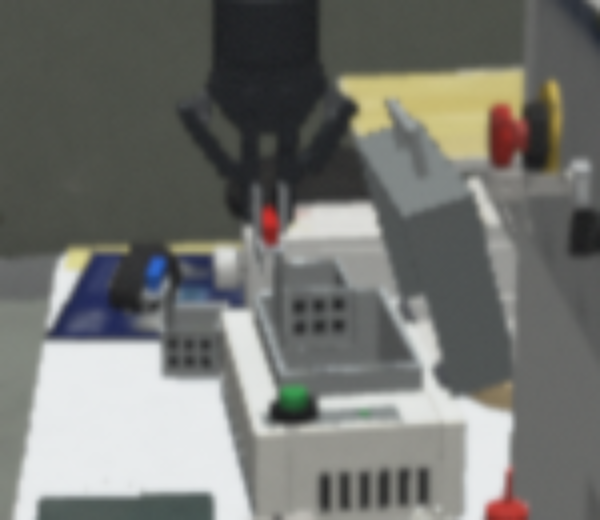

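```bash
python3 - <<'E'
from bk import *
th=np.radians(4.2);Rz=np.array([[np.cos(th),-np.sin(th)],[np.sin(th),np.cos(th)]]);O=[.5294,.1613]
for n in ('side','top'):
    p=cam(n);P=cloud(p);L=P.copy();L[...,:2]=(P[...,:2]-O)@Rz
    m=boxm(L,-.05,.03,-.12,.0,.122,.165);print(m.sum(),np.percentile(L[m],[5,25,50,75,95],axis=0).round(4))
    m=boxm(L,-.035,.02,-.12,-.05,.05,.110);print('rim R',m.sum(),np.percentile(L[m],[5,50,95],axis=0).round(4))
    m=boxm(L,-.07,-.03,-.09,.0,.172,.19);print('hook',m.sum(),np.percentile(L[m],[0,5,50,95,100],axis=0).round(4) if m.any() else 0)
E
```

```text
384 [[-0.0437 -0.0803  0.1248]
 [-0.0324 -0.0776  0.1366]
 [-0.0185 -0.0747  0.149 ]
 [-0.0063 -0.0286  0.157 ]
 [ 0.0032 -0.0092  0.1639]]
rim R 195 [[-0.0307 -0.1152  0.082 ]
 [-0.0059 -0.0878  0.0889]
 [ 0.0174 -0.082   0.1021]]
hook 31 [[-0.0595 -0.0723  0.172 ]
 [-0.0593 -0.0715  0.1727]
 [-0.0446 -0.0631  0.1808]
 [-0.0419 -0.0345  0.1886]
 [-0.0418 -0.0209  0.19  ]]Traceback (most recent call last):
  File "<stdin>", line 5, in <module>
    return _quantile_unchecked(
        a, q, axis, out, overwrite_input, method, keepdims, weights)
    return _ureduce(a,
                    func=_quantile_ureduce_func,
    ...<5 lines>...
                    overwrite_input=overwrite_input,
                    method=method)
    r = func(a, **kwargs)
    result = _quantile(arr,
                       quantiles=q,
    ...<2 lines>...
                       out=out,
                       weights=wgt)
    slices_having_nans = np.isnan(arr[-1, ...])
                                  ~~~^^^^^^^^^
IndexError: index -1 is out of bounds for axis 0 with size 0
```

Request:
move_arm(offset=[[0.2, 0.28, 1], [0, 0, 2.5], [0, 0, 2.5], [0, 0, 0.8], [0, 0, 0]], twist=[[0, 0, 0], [0, 0, 0], [0, 0, 0], [0, 0, 0], [0, 0, 0]], grip=[0, 0, 0, 0, 0])

```text
time: 10.0
ee_pos: [0.4873, 0.1171, 0.1316]
tcp_rot: [-179.9, 0.0, 94.2]
wrist_force: [-0.1, -0.1, -1.8]
opening: 0.0102
grasp_force: 59.3
```

```bash
python3 - <<'E'
from bk import *
th=np.radians(4.2);Rz=np.array([[np.cos(th),-np.sin(th)],[np.sin(th),np.cos(th)]]);O=[.5294,.1613]
p=cam('side','side4.png');P=cloud(p);L=P.copy();L[...,:2]=(P[...,:2]-O)@Rz
m=boxm(L,-.07,-.03,-.078,.0,.109,.122);print('hook',m.sum(),np.percentile(L[m],[0,5,50,95,100],axis=0).round(4))
m=boxm(L,-.06,-.03,-.087,-.07,.098,.109);print('rim near',m.sum(),np.percentile(L[m],[0,5,50,95,100],axis=0).round(4))
print(bot.get_obs()['ee_pos'],bot.get_obs()['wrist_force'])
c=cv2.imread('pics/side4.png')[110:200,230:350];cv2.imwrite('pics/s4c.png',cv2.resize(c,None,fx=6,fy=6,interpolation=cv2.INTER_CUBIC))
E
```

```text
hook 20 [[-0.0566 -0.0699  0.1092]
 [-0.0561 -0.0673  0.1093]
 [-0.0539 -0.0548  0.1137]
 [-0.0393 -0.0279  0.1217]
 [-0.0392 -0.0277  0.1217]]
rim near 10 [[-0.05   -0.0869  0.0989]
 [-0.0498 -0.0869  0.0993]
 [-0.0464 -0.0844  0.1017]
 [-0.0381 -0.0728  0.1032]
 [-0.0365 -0.071   0.1034]]
[0.48783507 0.117211   0.1328354 ] [-0.05203025  0.00530204 -0.53395371]
```

View pics/s4c.png

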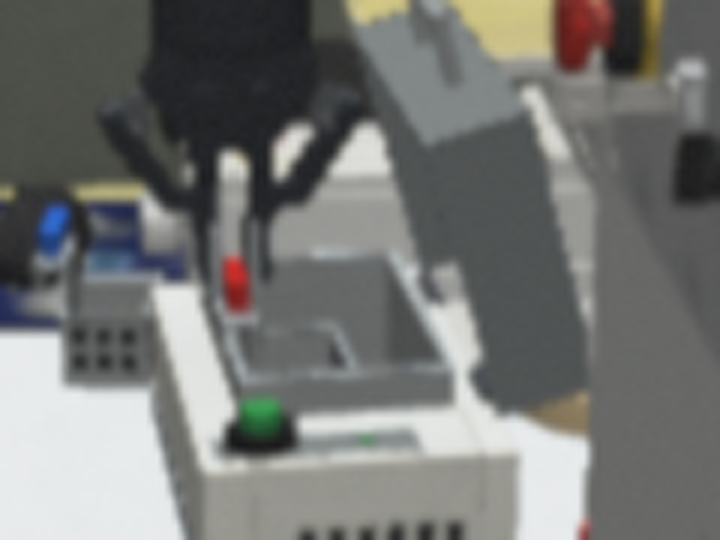

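Request:
move_arm(offset=[[0, 0, 0.6], [0, 0, 0.6], [0, 0, 0.5], [0, 0, 0.2], [0, 0, 0]], twist=[[0, 0, 0], [0, 0, 0], [0, 0, 0], [0, 0, 0], [0, 0, 0]], grip=[0, 0, 0, 0, 0])

```text
time: 10.55
ee_pos: [0.4876, 0.1171, 0.1131]
tcp_rot: [-180.0, 0.0, 94.2]
wrist_force: [0.6, 0.2, -0.7]
opening: 0.0103
grasp_force: 59.3
```

Request:
move_arm(offset=[[0, 0, 0.1], [0, 0, 0.1], [0, 0, 0]], twist=[[0, 0, 0], [0, 0, 0], [0, 0, 0]], grip=[0, 0, 0])

```text
time: 10.85
ee_pos: [0.488, 0.1171, 0.1121]
tcp_rot: [179.9, -0.0, 94.2]
wrist_force: [-1.9, -0.2, 3.8]
opening: 0.01
grasp_force: 59.9
```

Request:
move_arm(offset=[[0, 0, 0], [0, 0, 0], [0, 0, 0], [0, 0, -1], [0, 0, -2]], twist=[[0, 0, 0], [0, 0, 0], [0, 0, 0], [0, 0, 0], [0, 0, 0]], grip=[0.3, 0.4, 0.4, 0.4, 0.4])

```text
time: 11.35
ee_pos: [0.4871, 0.117, 0.1409]
tcp_rot: [-179.9, 0.0, 94.2]
wrist_force: [0.1, 0.5, -0.0]
opening: 0.0341
grasp_force: 0.0
```

Request:
move_arm(offset=[[0, 0, -3], [0, 0, -3], [0, 0, -1], [0, 0, 0]], twist=[[0, 0, 0], [0, 0, 0], [0, 0, 0], [0, 0, 0]], grip=[0.5, 0.5, 0.5, 0.5])

```text
time: 11.75
ee_pos: [0.4885, 0.1173, 0.2132]
tcp_rot: [179.8, -0.0, 94.2]
wrist_force: [-0.4, 0.3, -0.8]
opening: 0.043
grasp_force: 0.0
```

```bash
python3 - <<'E'
from bk import *
baskets()
plan([(.3945,.3625,.20,80.7)],.5,step=3.5)
E
```

```text
top blue 52 (array([395.3, 362.2]), array([36.2,  9.4]), 81.3) topz 0.097
side red 27 (array([488.4, 114.7]), array([37.2,  8.8]), 87.1) topz 0.126
side blue 27 (array([394.7, 358.2]), array([44.5, 11.8]), 74.3) topz 0.093
t 11.8 pos [0.4877 0.1171 0.2106] rot [-180.     0.    94.2] F [-0.8  0.5 -1.5] open 0.0426 gf 0.0
{"offset": [[3.14,-0.94,0.13],[3.12,-1.03,0.13],[3.08,-1.12,0.13],[3.05,-1.21,0.14],[3.01,-1.3,0.13]],"twist": [[-0.0,0.0,0.029],[-0.0,0.0,0.029],[-0.0,0.0,0.03],[-0.0,0.0,0.029],[-0.0,0.0,0.03]],"grip": [0.5,0.5,0.5,0.5,0.5]}
{"offset": [[2.98,-1.39,0.14],[2.93,-1.47,0.13],[2.89,-1.56,0.14]],"twist": [[-0.0,0.0,0.029],[-0.0,0.0,0.03],[-0.001,0.0,0.029]],"grip": [0.5,0.5,0.5]}
```

Request:
move_arm(offset=[[3.14, -0.94, 0.13], [3.12, -1.03, 0.13], [3.08, -1.12, 0.13], [3.05, -1.21, 0.14], [3.01, -1.3, 0.13]], twist=[[0, 0, 0.029], [0, 0, 0.029], [0, 0, 0.03], [0, 0, 0.029], [0, 0, 0.03]], grip=[0.5, 0.5, 0.5, 0.5, 0.5])

```text
time: 12.35
ee_pos: [0.4284, 0.2712, 0.2031]
tcp_rot: [-179.9, 0.1, 85.7]
wrist_force: [1.1, 0.9, 0.6]
opening: 0.0426
grasp_force: 0.0
```

Request:
move_arm(offset=[[2.98, -1.39, 0.14], [2.93, -1.47, 0.13], [2.89, -1.56, 0.14], [0, 0, 0]], twist=[[0, 0, 0.029], [0, 0, 0.03], [0, 0, 0.029], [0, 0, 0]], grip=[0.5, 0.5, 0.5, 0.5])

```text
time: 12.75
ee_pos: [0.3927, 0.3648, 0.1983]
tcp_rot: [-179.9, 0.1, 80.9]
wrist_force: [0.1, -1.3, -0.9]
opening: 0.0424
grasp_force: 0.0
```

Request:
move_arm(offset=[[0, 0, 3], [0, 0, 3], [0, 0, 3], [0, 0, 3], [0, 0, 0.25]], twist=[[0, 0, 0], [0, 0, 0], [0, 0, 0], [0, 0, 0], [0, 0, 0]], grip=[0.5, 0.5, 0.5, 0.5, 0.5])

```text
time: 13.25
ee_pos: [0.3926, 0.3601, 0.0732]
tcp_rot: [-179.7, 0.4, 80.7]
wrist_force: [-0.7, 0.2, 0.6]
opening: 0.0429
grasp_force: 0.0
```

Request:
move_arm(offset=[[0, 0, 0], [0, 0, 0], [0, 0, 0], [0, 0, 0], [0, 0, 0]], twist=[[0, 0, 0], [0, 0, 0], [0, 0, 0], [0, 0, 0], [0, 0, 0]], grip=[0.5, 0, 0, 0, 0])

```text
time: 13.75
ee_pos: [0.3954, 0.3632, 0.08]
tcp_rot: [179.9, -0.1, 80.7]
wrist_force: [-0.5, -0.6, 6.1]
opening: 0.0101
grasp_force: 59.9
```

Request:
move_arm(offset=[[0, 0, -0.5], [0, 0, -1], [0, 0, -2], [0, 0, -3], [0, 0, -3]], twist=[[0, 0, 0], [0, 0, 0], [0, 0, 0], [0, 0, 0], [0, 0, 0]], grip=[0, 0, 0, 0, 0])

```text
time: 14.25
ee_pos: [0.3943, 0.3623, 0.1747]
tcp_rot: [-180.0, 0.0, 80.7]
wrist_force: [0.8, 0.3, -0.3]
opening: 0.0101
grasp_force: 58.9
```

Request:
move_arm(offset=[[0, 0, -3], [0, 0, -3], [0, 0, -1], [0, 0, 0]], twist=[[0, 0, 0], [0, 0, 0], [0, 0, 0], [0, 0, 0]], grip=[0, 0, 0, 0])

```text
time: 14.65
ee_pos: [0.395, 0.3629, 0.2446]
tcp_rot: [179.9, -0.1, 80.7]
wrist_force: [-0.1, -0.4, -0.8]
opening: 0.0101
grasp_force: 58.9
```

```bash
python3 - <<'E'
from bk import *
plan([(.4119,.2009,.25,94.2),(.4819,.2009,.20,94.2)],0,step=3.5)
E
```

```text
t 14.7 pos [0.395  0.3629 0.2446] rot [ 1.799e+02 -1.000e-01  8.070e+01] F [-0.1 -0.4 -0.8] open 0.0101 gf 58.9
{"offset": [[-3.14,0.86,-0.11],[-3.18,0.71,-0.11],[-3.21,0.55,-0.11],[-3.23,0.4,-0.11],[-3.25,0.26,-0.12]],"twist": [[0.0,-0.0,-0.047],[0.0,-0.0,-0.047],[0.001,-0.001,-0.047],[0.0,-0.0,-0.047],[0.001,-0.001,-0.047]],"grip": [0,0,0,0,0]}
{"offset": [[-0.17,2.33,1.67],[-0.17,2.32,1.67],[-0.17,2.33,1.66]],"twist": [[-0.0,0.0,-0.0],[-0.0,0.0,-0.0],[-0.0,0.0,-0.0]],"grip": [0,0,0]}
```

Request:
move_arm(offset=[[-3.14, 0.86, -0.11], [-3.18, 0.71, -0.11], [-3.21, 0.55, -0.11], [-3.23, 0.4, -0.11], [-3.25, 0.26, -0.12]], twist=[[0, 0, -0.047], [0, 0, -0.047], [0, 0, -0.047], [0, 0, -0.047], [0, 0, -0.047]], grip=[0, 0, 0, 0, 0])

```text
time: 15.15
ee_pos: [0.411, 0.1991, 0.2469]
tcp_rot: [-179.9, 0.1, 94.3]
wrist_force: [1.0, 0.7, -1.3]
opening: 0.0104
grasp_force: 58.9
```

Request:
move_arm(offset=[[-0.17, 2.33, 0], [-0.17, 2.32, 1.67], [-0.17, 2.33, 3.33], [0, 0, 0]], twist=[[0, 0, 0], [0, 0, 0], [0, 0, 0], [0, 0, 0]], grip=[0, 0, 0, 0])

```text
time: 15.55
ee_pos: [0.4813, 0.1994, 0.192]
tcp_rot: [-179.5, 0.2, 94.1]
wrist_force: [-1.7, -0.3, -2.0]
opening: 0.0104
grasp_force: 59.0
```

```bash
python3 - <<'E'
from bk import *
th=np.radians(4.2);Rz=np.array([[np.cos(th),-np.sin(th)],[np.sin(th),np.cos(th)]]);O=[.5294,.1613]
p=cam('side','side5.png');P=cloud(p);L=P.copy();L[...,:2]=(P[...,:2]-O)@Rz
m=boxm(L,-.07,-.03,-.0,.09,.176,.189);print('hook',m.sum(),np.percentile(L[m],[0,5,50,95,100],axis=0).round(4) if m.any() else 0)
m=boxm(L,-.02,.03,-.02,.06,.128,.165);print('box',m.sum(),np.percentile(L[m],[5,25,50,75,95],axis=0).round(4))
m=color_pts(p,'blue')&boxm(L,-.08,.0,-.0,.12,.12,.25);print('blue',m.sum(),np.percentile(L[m],[0,50,100],axis=0).round(4))
plan([(.4819,.2009,.132,94.2)],0,step=3)
E
```

```text
hook 30 [[-0.0562  0.011   0.1764]
 [-0.0561  0.0124  0.1774]
 [-0.0507  0.0214  0.1829]
 [-0.04    0.051   0.1881]
 [-0.0389  0.0663  0.1888]]
box 86 [[-0.018   0.004   0.1294]
 [-0.0121  0.0061  0.1365]
 [-0.0055  0.0083  0.1438]
 [ 0.0036  0.0101  0.1509]
 [ 0.0067  0.0423  0.1544]]
blue 28 [[-0.052   0.0158  0.1892]
 [-0.0466  0.0245  0.1994]
 [-0.0409  0.0618  0.2033]]
t 15.6 pos [0.4806 0.1997 0.1945] rot [-1.796e+02  1.000e-01  9.410e+01] F [-0.1  0.7 -1.6] open 0.01 gf 59.0
{"offset": [[0.04,0.06,2.08],[0.04,0.05,2.08],[0.04,0.06,2.09]],"twist": [[-0.002,0.001,-0.0],[-0.002,0.001,-0.001],[-0.003,0.0,-0.0]],"grip": [0,0,0]}
```

Request:
move_arm(offset=[[0, 0.05, 2.2], [0, 0, 2.2], [0, 0, 2], [0, 0, 0], [0, 0, 0]], twist=[[0, 0, 0], [0, 0, 0], [0, 0, 0], [0, 0, 0], [0, 0, 0]], grip=[0, 0, 0, 0, 0])

```text
time: 16.1
ee_pos: [0.4815, 0.2007, 0.1355]
tcp_rot: [-180.0, -0.0, 94.2]
wrist_force: [-0.6, 0.5, -0.8]
opening: 0.0101
grasp_force: 59.0
```

```bash
python3 - <<'E'
from bk import *
th=np.radians(4.2);Rz=np.array([[np.cos(th),-np.sin(th)],[np.sin(th),np.cos(th)]]);O=[.5294,.1613]
p=cam('side','side6.png');P=cloud(p);L=P.copy();L[...,:2]=(P[...,:2]-O)@Rz
m=boxm(L,-.07,-.03,-.0,.09,.109,.124);print('hook',m.sum(),np.percentile(L[m],[0,5,50,95,100],axis=0).round(4) if m.any() else 0)
o=bot.get_obs();print(o['ee_pos'],o['wrist_force'],(o['ee_pos'][:2]-O)@Rz)
E
```

```text
hook 22 [[-0.0559  0.0145  0.1098]
 [-0.0558  0.0148  0.1108]
 [-0.0518  0.0222  0.117 ]
 [-0.0384  0.0554  0.1235]
 [-0.0383  0.0574  0.124 ]]
[0.48199627 0.20082245 0.13611314] [ 0.63506751  0.59320169 -0.22032795] [-0.04438188  0.04288807]
```

Request:
move_arm(offset=[[0, 0, 0.7], [0, 0, 0.7], [0, 0, 0.6], [0, 0, 0.1], [0, 0, 0]], twist=[[0, 0, 0], [0, 0, 0], [0, 0, 0], [0, 0, 0], [0, 0, 0]], grip=[0, 0, 0, 0, 0])

```text
time: 16.65
ee_pos: [0.4821, 0.2006, 0.115]
tcp_rot: [179.9, -0.0, 94.2]
wrist_force: [-3.1, -1.4, 10.4]
opening: 0.0102
grasp_force: 60.4
```

Request:
move_arm(offset=[[0, 0, 0.1], [0, 0, 0], [0, 0, 0]], twist=[[0, 0, 0], [0, 0, 0], [0, 0, 0]], grip=[0, 0, 0])

```text
time: 16.95
ee_pos: [0.4822, 0.2007, 0.115]
tcp_rot: [179.9, -0.0, 94.2]
wrist_force: [-5.9, -2.2, 17.7]
opening: 0.0099
grasp_force: 61.3
```

Request:
move_arm(offset=[[0, 0, -0.15], [0, 0, 0], [0, 0, 0], [0, 0, 0], [0, 0, -2]], twist=[[0, 0, 0], [0, 0, 0], [0, 0, 0], [0, 0, 0], [0, 0, 0]], grip=[0, 0.3, 0.4, 0.4, 0.4])

```text
time: 17.45
ee_pos: [0.4808, 0.2001, 0.1318]
tcp_rot: [-179.7, 0.1, 94.2]
wrist_force: [1.1, 0.1, -0.2]
opening: 0.0338
grasp_force: 0.0
```

Request:
move_arm(offset=[[0, 0, -3], [0, 0, -3], [0, 0, -3], [0, 0, 0]], twist=[[0, 0, 0], [0, 0, 0], [0, 0, 0], [0, 0, 0]], grip=[0.5, 0.5, 0.5, 0.5])

```text
time: 17.85
ee_pos: [0.4832, 0.2011, 0.2282]
tcp_rot: [179.7, -0.1, 94.2]
wrist_force: [-0.0, 0.3, -0.8]
opening: 0.0425
grasp_force: 0.0
```

```bash
python3 - <<'E'
from bk import *
baskets()
plan([(.40,.0,.26,90),(.4145,-.232,.15,90)],.6,step=4)
E
```

```text
top red 48 (array([489.2, 119.1]), array([11. , 40.4]), 2.4) topz 0.131
side red 27 (array([488.3, 111.8]), array([37.6,  8.8]), 87.2) topz 0.126
side blue 33 (array([481.7, 193.4]), array([41.5, 12.4]), 88.8) topz 0.126
t 17.9 pos [0.4823 0.2007 0.2244] rot [180.   -0.   94.2] F [-0.4  0.1 -0.3] open 0.0428 gf 0.0
{"offset": [[-3.24,-1.61,-0.6],[-3.25,-1.57,-0.6],[-3.27,-1.53,-0.59],[-3.29,-1.5,-0.6],[-3.31,-1.45,-0.59]],"twist": [[0.0,-0.0,0.012],[0.0,-0.0,0.012],[0.0,-0.0,0.012],[0.0,-0.0,0.012],[0.0,-0.0,0.013]],"grip": [0.6,0.6,0.6,0.6,0.6]}
{"offset": [[-3.34,-1.42,-0.6],[-3.31,0.21,1.57],[-3.31,0.21,1.57],[-3.32,0.21,1.57],[-3.31,0.21,1.57]],"twist": [[0.001,-0.0,0.012],[-0.0,-0.0,0.0],[-0.0,-0.0,0.0],[-0.0,-0.0,0.0],[-0.0,-0.0,0.0]],"grip": [0.6,0.6,0.6,0.6,0.6]}
{"offset": [[-3.32,0.21,1.57],[-3.31,0.2,1.57],[-3.32,0.21,1.58]],"twist": [[-0.0,-0.0,0.0],[-0.0,-0.0,0.0],[-0.0,-0.0,0.0]],"grip": [0.6,0.6,0.6]}
```

```bash
python3 - <<'E'
from bk import *
plan([(.42,.0,.26,45),(.412,-.2335,.10,0)],.4,step=4)
E
```

```text
t 17.9 pos [0.4823 0.2007 0.2244] rot [180.   -0.   94.2] F [-0.4  0.1 -0.3] open 0.0428 gf 0.0
{"offset": [[-3.26,-1.28,-0.6],[-3.41,-0.8,-0.59],[-3.49,-0.31,-0.6],[-3.5,0.19,-0.59],[-3.43,0.69,-0.6]],"twist": [[0.0,-0.0,0.143],[0.0,-0.0,0.143],[0.0,-0.0,0.143],[0.0,-0.0,0.143],[0.0,-0.0,0.143]],"grip": [0.4,0.4,0.4,0.4,0.4]}
{"offset": [[-3.3,1.18,-0.59],[-2.13,1.99,2.0],[-1.93,2.19,2.0],[-1.71,2.37,2.0],[-1.47,2.52,2.0]],"twist": [[0.0,-0.001,0.143],[0.0,0.0,0.098],[0.0,0.0,0.098],[0.0,0.0,0.098],[0.0,0.0,0.098]],"grip": [0.4,0.4,0.4,0.4,0.4]}
{"offset": [[-1.21,2.66,2.0],[-0.95,2.76,2.0],[-0.67,2.84,2.0],[-0.38,2.9,2.01]],"twist": [[0.0,-0.0,0.098],[0.0,-0.0,0.099],[0.0,-0.0,0.098],[0.0,-0.0,0.099]],"grip": [0.4,0.4,0.4,0.4]}
```

Request:
move_arm(offset=[[-3.26, -1.28, -0.6], [-3.41, -0.8, -0.59], [-3.49, -0.31, -0.6], [-3.5, 0.19, -0.59], [-3.43, 0.69, -0.6]], twist=[[0, 0, 0.143], [0, 0, 0.143], [0, 0, 0.143], [0, 0, 0.143], [0, 0, 0.143]], grip=[0.4, 0.4, 0.4, 0.4, 0.4])

```text
time: 18.45
ee_pos: [0.429, 0.0322, 0.2528]
tcp_rot: [-179.9, 0.1, 52.9]
wrist_force: [0.3, -0.1, -0.8]
opening: 0.0338
grasp_force: 0.0
```

Request:
move_arm(offset=[[-3.3, 1.18, -0.59], [-2.13, 1.99, 2.0], [-1.93, 2.19, 2.0], [-1.71, 2.37, 2.0], [-1.47, 2.52, 2.0]], twist=[[0, 0, 0.143], [0, 0, 0.098], [0, 0, 0.098], [0, 0, 0.098], [0, 0, 0.098]], grip=[0.4, 0.4, 0.4, 0.4, 0.4])

```text
time: 18.95
ee_pos: [0.4148, -0.1179, 0.1777]
tcp_rot: [-179.9, 0.1, 22.3]
wrist_force: [0.8, 0.5, 0.3]
opening: 0.0345
grasp_force: 0.0
```

Request:
move_arm(offset=[[-1.21, 2.66, 2.0], [-0.95, 2.76, 2.0], [-0.67, 2.84, 2.0], [-0.38, 2.9, 2.0], [0, 0, 0]], twist=[[0, 0, 0.098], [0, 0, 0.099], [0, 0, 0.098], [0, 0, 0.099], [0, 0, 0]], grip=[0.4, 0.4, 0.4, 0.4, 0.4])

```text
time: 19.45
ee_pos: [0.4094, -0.235, 0.0955]
tcp_rot: [-179.9, 0.3, -0.3]
wrist_force: [-0.4, -0.2, -0.4]
opening: 0.0341
grasp_force: 0.0
```

```bash
cat > parts.py <<'E'
from bk import *
def parts():
    for n in('top','side'):
        p=cam(n);P=cloud(p);m=boxm(P,.335,.443,-.35,-.19,.008,.045).astype(np.uint8)
        k,l=cv2.connectedComponents(m)
        for i in range(1,k):
            Q=P[l==i]
            if len(Q)>8: print(n,len(Q),(Q.min(0)/2+Q.max(0)/2).round(3),np.round(Q.min(0),3),np.round(Q.max(0),3))
E
python3 - <<'E'
from parts import *
parts()
plan([(.412,-.2335,.018,0)],.4,step=3)
E
```

```text
top 15 [ 0.409 -0.23   0.025] [ 0.404 -0.236  0.017] [ 0.414 -0.224  0.034]
side 61 [ 0.412 -0.233  0.019] [ 0.405 -0.243  0.008] [ 0.419 -0.224  0.031]
side 44 [ 0.37  -0.293  0.011] [ 0.36  -0.303  0.008] [ 0.38  -0.282  0.015]
side 73 [ 0.417 -0.328  0.02 ] [ 0.41  -0.336  0.009] [ 0.425 -0.321  0.03 ]
t 19.6 pos [ 0.4106 -0.2334  0.0984] rot [-179.9    0.2   -0. ] F [-0.3  0.9  0. ] open 0.0341 gf 0.0
{"offset": [[0.05,0.01,2.68],[0.05,0.01,2.68],[0.05,0.0,2.68]],"twist": [[-0.001,0.001,-0.0],[-0.0,0.001,-0.0],[-0.001,0.001,-0.001]],"grip": [0.4,0.4,0.4]}
```

Request:
move_arm(offset=[[0.03, 0, 2.8], [0.03, 0, 2.8], [0.03, 0, 2.5], [0, 0, 0], [0, 0, 0]], twist=[[0, 0, 0], [0, 0, 0], [0, 0, 0], [0, 0, 0], [0, 0, 0]], grip=[0.4, 0.4, 0.4, 0.4, 0.4])

```text
time: 20.05
ee_pos: [0.4128, -0.233, 0.0198]
tcp_rot: [-180.0, -0.0, 0.1]
wrist_force: [0.1, -0.9, 0.5]
opening: 0.0342
grasp_force: 0.0
```

Request:
move_arm(offset=[[0, 0, 0], [0, 0, 0], [0, 0, 0], [0, 0, 0], [0, 0, -1]], twist=[[0, 0, 0], [0, 0, 0], [0, 0, 0], [0, 0, 0], [0, 0, 0]], grip=[0, 0, 0, 0, 0], force=40)

```text
time: 20.55
ee_pos: [0.4123, -0.2335, 0.0291]
tcp_rot: [-180.0, 0.0, -0.0]
wrist_force: [-0.1, -0.1, -0.7]
opening: 0.0133
grasp_force: 38.9
```

Request:
move_arm(offset=[[0, 0, -3], [0, 0, -3.5], [0, 0, -3.5], [0, 0, -4], [0, 0, 0]], twist=[[0, 0, 0], [0, 0, 0], [0, 0, 0], [0, 0, 0], [0, 0, 0]], grip=[0, 0, 0, 0, 0])

```text
time: 21.05
ee_pos: [0.4142, -0.2346, 0.1752]
tcp_rot: [179.8, -0.4, -0.0]
wrist_force: [-1.0, -0.6, -0.6]
opening: 0.0136
grasp_force: 38.9
```

```bash
python3 - <<'E'
from bk import *
th=np.radians(4.2);Rz=np.array([[np.cos(th),-np.sin(th)],[np.sin(th),np.cos(th)]]);O=[.5294,.1613]
for y in(-.041,.043):
    print(y,np.array(O)+Rz@[-.0455+.031,y])
t=np.array(O)+Rz@[-.0145,-.041]
plan([(.43,.0,.23,0),(*t,.20,4.2)],0,step=4)
E
```

```text
-0.041 [0.51794171 0.11934815]
0.043 [0.5117897  0.20312257]
t 21.1 pos [ 0.4142 -0.2346  0.1752] rot [179.8  -0.4  -0. ] F [-1.  -0.6 -0.6] open 0.0136 gf 38.9
{"offset": [[0.23,-3.35,-0.8],[0.23,-3.35,-0.79],[0.23,-3.35,-0.79],[0.23,-3.35,-0.79],[0.22,-3.35,-0.79]],"twist": [[0.001,-0.001,-0.0],[0.001,-0.001,-0.0],[0.0,-0.001,-0.0],[0.001,-0.001,-0.0],[0.0,-0.001,-0.0]],"grip": [0,0,0,0,0]}
{"offset": [[0.23,-3.35,-0.78],[0.22,-3.35,-0.78],[2.2,-2.99,0.75],[2.25,-2.94,0.75],[2.31,-2.9,0.75]],"twist": [[0.001,-0.001,-0.0],[0.0,-0.001,-0.0],[0.0,-0.0,-0.018],[0.0,-0.0,-0.019],[0.0,-0.0,-0.018]],"grip": [0,0,0,0,0]}
{"offset": [[2.35,-2.86,0.75]],"twist": [[0.0,-0.0,-0.019]],"grip": [0]}
```

Request:
move_arm(offset=[[0.23, -3.35, -0.8], [0.23, -3.35, -0.79], [0.23, -3.35, -0.79], [0.23, -3.35, -0.79], [0.22, -3.35, -0.79]], twist=[[0, 0, 0], [0, 0, 0], [0, 0, 0], [0, 0, 0], [0, 0, 0]], grip=[0, 0, 0, 0, 0])

```text
time: 21.55
ee_pos: [0.4238, -0.0649, 0.2092]
tcp_rot: [180.0, -0.0, -0.0]
wrist_force: [1.1, -0.7, -0.3]
opening: 0.0136
grasp_force: 38.9
```

Request:
move_arm(offset=[[0.23, -3.35, -0.78], [0.22, -3.35, -0.78], [2.2, -2.99, 0.75], [2.25, -2.94, 0.75], [2.31, -2.9, 0.75]], twist=[[0, 0, 0], [0, 0, 0], [0, 0, -0.018], [0, 0, -0.019], [0, 0, -0.018]], grip=[0, 0, 0, 0, 0])

```text
time: 22.05
ee_pos: [0.4959, 0.0581, 0.2027]
tcp_rot: [-178.5, -0.1, 5.9]
wrist_force: [-0.1, 0.3, 0.0]
opening: 0.0133
grasp_force: 38.9
```

Request:
move_arm(offset=[[2.35, -2.86, 0.75], [0, 0, 0], [0, 0, 0]], twist=[[0, 0, -0.019], [0, 0, 0], [0, 0, 0]], grip=[0, 0, 0])

```text
time: 22.35
ee_pos: [0.5168, 0.0789, 0.1954]
tcp_rot: [-178.1, 0.0, 7.7]
wrist_force: [-0.2, 0.3, 0.5]
opening: 0.0133
grasp_force: 38.9
```

```bash
python3 - <<'E'
from bk import *
th=np.radians(4.2);Rz=np.array([[np.cos(th),-np.sin(th)],[np.sin(th),np.cos(th)]]);O=[.5294,.1613]
for n in('top','side'):
    p=cam(n,n+'7.png');P=cloud(p);L=P.copy();L[...,:2]=(P[...,:2]-O)@Rz
    for s in(0,1):
        m=boxm(L,-.05,.03,[-.081,.003][s],[-.003,.081][s],.07,.09)
        if m.any(): print(n,s,m.sum(),rect(L[m]),np.percentile(L[m],[1,99],axis=0).round(3))
o=bot.get_obs();print((o['ee_pos'][:2]-O)@Rz)
plan([(.5185,.1193,.07,4.2)],0,step=3)
E
```

```text
top 1 51 (array([-20.1,  48.5]), array([63.2, 60.2]), 89.4) [[-0.05   0.017  0.071]
 [ 0.009  0.079  0.089]]
side 0 10 (array([-14., -41.]), array([69.6, 69.7]), 82.7) [[-0.05  -0.079  0.073]
 [ 0.014 -0.005  0.087]]
side 1 58 (array([-14.,  47.]), array([86.3, 60.2]), 74.2) [[-0.05   0.004  0.071]
 [ 0.023  0.08   0.088]]
[-0.01882916 -0.08182395]
t 22.4 pos [0.5166 0.0783 0.1962] rot [-1.781e+02 -1.000e-01  7.600e+00] F [ 0.5  0.6 -0.5] open 0.0135 gf 38.9
{"offset": [[0.14,-0.72,2.55],[0.14,-0.74,2.54],[0.13,-0.76,2.54],[0.11,-0.78,2.54],[0.11,-0.8,2.53]],"twist": [[-0.007,0.0,0.012],[-0.006,0.0,0.012],[-0.007,0.0,0.012],[-0.006,0.0,0.012],[-0.007,0.0,0.012]],"grip": [0,0,0,0,0]}
```

```bash
python3 - <<'E'
from bk import *
o=bot.get_obs();print(o['q'].round(1),o['ee_pos'],o['tcp_rot'],o['joint_efforts'].round(1))
E
```

```text
[  7.6   0.6   1.8  91.1   1.9 179.9] [0.51661405 0.07831677 0.19618638] [-1.78114071e+02 -5.17626578e-02  7.64334410e+00] [  0.5 -46.5  46.9  -0.1   0.1  -0. ]
```

Request:
move_arm(offset=[[0, -1, 0], [0, -1, 0], [0, 0, 0]], twist=[[0, 0, 0], [0, 0, 0], [0, 0, 0]], grip=[0, 0, 0])

```text
time: 22.75
ee_pos: [0.5155, 0.0888, 0.1969]
tcp_rot: [-177.7, -0.1, 8.5]
wrist_force: [-0.8, 0.6, -0.2]
opening: 0.0135
grasp_force: 38.9
```

```bash
python3 - <<'E'
from bk import *
plan([(.5185,.1193,.195,16.5)],0,step=3)
E
```

```text
t 22.8 pos [0.5155 0.0888 0.1969] rot [-1.777e+02 -1.000e-01  8.500e+00] F [-0.8  0.6 -0.2] open 0.0135 gf 38.9
{"offset": [[0.38,-1.48,0.16],[0.47,-1.45,0.13]],"twist": [[-0.02,-0.002,-0.069],[-0.021,-0.002,-0.07]],"grip": [0,0]}
```

Request:
move_arm(offset=[[0.38, -1.0, 0.1], [0.47, -1.0, 0.1], [0, 0, 0]], twist=[[0, 0, -0.07], [0, 0, -0.07], [0, 0, 0]], grip=[0, 0, 0])

```text
time: 23.05
ee_pos: [0.5204, 0.1105, 0.1953]
tcp_rot: [-177.7, -0.4, 16.6]
wrist_force: [-1.1, 0.2, -0.3]
opening: 0.0133
grasp_force: 38.9
```

```bash
python3 - <<'E'
from bk import *
plan([(.5185,.1193,.11,16.5)],0,step=3)
print(bot.get_obs()['q'].round(1))
E
```

```text
t 23.1 pos [0.5204 0.1105 0.1953] rot [-177.7   -0.4   16.6] F [-1.1  0.2 -0.3] open 0.0133 gf 38.9
{"offset": [[0.01,-0.18,2.85],[0.01,-0.22,2.85],[0.01,-0.26,2.85]],"twist": [[-0.013,-0.002,0.001],[-0.014,-0.002,0.001],[-0.013,-0.003,0.001]],"grip": [0,0,0]}
[ 10.7   1.7   2.9  91.    2.3 174.1]
```

Request:
move_arm(offset=[[0, -0.18, 2.85], [0, -0.22, 2.85], [0, -0.26, 2.85], [0, 0, 0]], twist=[[-0.013, -0.002, 0], [-0.014, -0.002, 0], [-0.013, -0.003, 0], [0, 0, 0]], grip=[0, 0, 0, 0])

```text
time: 23.45
ee_pos: [0.516, 0.118, 0.1065]
tcp_rot: [-180.0, 0.4, 16.5]
wrist_force: [-0.4, -0.6, -0.1]
opening: 0.0134
grasp_force: 38.9
```

```bash
python3 - <<'E'
from bk import *
plan([(.5185,.1193,.075,16.5)],0,step=3)
p=cam('side','side8.png')
c=cv2.imread('pics/side8.png')[110:200,230:350];cv2.imwrite('pics/s8c.png',cv2.resize(c,None,fx=6,fy=6,interpolation=cv2.INTER_CUBIC))
E
```

```text
t 23.4 pos [0.516  0.118  0.1065] rot [-180.     0.4   16.5] F [-0.4 -0.6 -0.1] open 0.0134 gf 38.9
{"offset": [[0.15,-0.02,1.57],[0.14,-0.03,1.57]],"twist": [[-0.0,0.003,-0.0],[-0.0,0.004,-0.001]],"grip": [0,0]}
```

View pics/s8c.png

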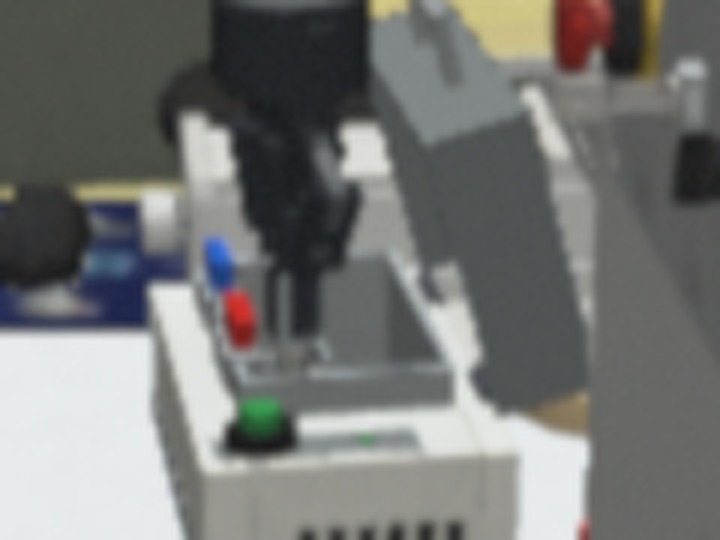

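Request:
move_arm(offset=[[0.1, 0, 1.5], [0.05, 0, 1.5], [0, 0, 0], [0, 0, 0], [0, 0, 0]], twist=[[0, 0, 0], [0, 0, 0], [0, 0, 0], [0, 0, 0], [0, 0, 0]], grip=[0, 0, 0, 0.28, 0.28])

```text
time: 24.0
ee_pos: [0.52, 0.1189, 0.0807]
tcp_rot: [-180.0, -0.0, 16.5]
wrist_force: [0.8, 0.7, -0.8]
opening: 0.0239
grasp_force: 0.0
```

Request:
move_arm(offset=[[0, 0, 0], [0, 0, -2], [0, 0, -4], [0, 0, -4], [0, 0, -3]], twist=[[0, 0, 0], [0, 0, 0], [0, 0, 0], [0, 0, 0], [0, 0, 0]], grip=[0.28, 0.28, 0.28, 0.28, 0.28])

```text
time: 24.5
ee_pos: [0.52, 0.119, 0.2131]
tcp_rot: [180.0, -0.1, 16.5]
wrist_force: [0.9, 0.1, 0.0]
opening: 0.0237
grasp_force: 0.0
```

```bash
python3 - <<'E'
from bk import *
plan([(.43,.0,.20,10),(.4175,-.328,.10,0)],.35,step=4)
E
```

```text
t 24.5 pos [0.52   0.119  0.2131] rot [ 1.80e+02 -1.00e-01  1.65e+01] F [0.9 0.1 0. ] open 0.0237 gf 0.0
{"offset": [[-3.0,2.21,0.32],[-2.94,2.3,0.33],[-2.88,2.38,0.32],[-2.8,2.46,0.33],[-0.77,3.56,1.11]],"twist": [[-0.0,-0.001,0.029],[-0.0,-0.0,0.028],[-0.0,-0.001,0.029],[-0.0,-0.0,0.028],[-0.0,-0.0,0.019]],"grip": [0.35,0.35,0.35,0.35,0.35]}
{"offset": [[-0.7,3.58,1.11],[-0.64,3.59,1.11],[-0.56,3.6,1.11],[-0.49,3.61,1.11],[-0.42,3.63,1.11]],"twist": [[-0.0,-0.0,0.019],[-0.0,-0.0,0.02],[-0.0,-0.0,0.019],[-0.0,-0.0,0.02],[-0.0,-0.0,0.019]],"grip": [0.35,0.35,0.35,0.35,0.35]}
{"offset": [[-0.36,3.63,1.11],[-0.28,3.64,1.11],[-0.21,3.64,1.12]],"twist": [[-0.0,-0.0,0.02],[-0.0,-0.0,0.019],[-0.0,-0.0,0.02]],"grip": [0.35,0.35,0.35]}
```

Request:
move_arm(offset=[[-3.0, 2.21, 0.32], [-2.94, 2.3, 0.33], [-2.88, 2.38, 0.32], [-2.8, 2.46, 0.33], [-0.77, 3.56, 1.11]], twist=[[0, 0, 0.029], [0, 0, 0.028], [0, 0, 0.029], [0, 0, 0.028], [0, 0, 0.019]], grip=[0.35, 0.35, 0.35, 0.35, 0.35])

```text
time: 25.0
ee_pos: [0.427, -0.0371, 0.1877]
tcp_rot: [180.0, -0.1, 8.9]
wrist_force: [2.5, -0.4, 0.5]
opening: 0.0296
grasp_force: 0.0
```

Request:
move_arm(offset=[[-0.7, 3.58, 1.11], [-0.64, 3.59, 1.11], [-0.56, 3.6, 1.11], [-0.49, 3.61, 1.11], [-0.42, 3.63, 1.11]], twist=[[0, 0, 0.019], [0, 0, 0.02], [0, 0, 0.019], [0, 0, 0.02], [0, 0, 0.019]], grip=[0.35, 0.35, 0.35, 0.35, 0.35])

```text
time: 25.5
ee_pos: [0.4212, -0.2204, 0.1307]
tcp_rot: [180.0, -0.0, 3.3]
wrist_force: [0.2, 0.6, 0.3]
opening: 0.0302
grasp_force: 0.0
```

Request:
move_arm(offset=[[-0.36, 3.63, 1.11], [-0.28, 3.64, 1.11], [-0.21, 3.64, 1.12], [0, 0, 0], [0, 0, 0]], twist=[[0, 0, 0.02], [0, 0, 0.019], [0, 0, 0.02], [0, 0, 0], [0, 0, 0]], grip=[0.35, 0.35, 0.35, 0.35, 0.35])

```text
time: 26.0
ee_pos: [0.4168, -0.3285, 0.097]
tcp_rot: [-180.0, 0.1, -0.1]
wrist_force: [0.2, 0.5, 0.5]
opening: 0.0297
grasp_force: 0.0
```

```bash
python3 - <<'E'
from parts import *
parts()
plan([(.4175,-.328,.019,0)],.35,step=3)
E
```

```text
top 23 [ 0.417 -0.325  0.025] [ 0.411 -0.331  0.013] [ 0.423 -0.318  0.036]
top 26 [ 0.37  -0.29   0.013] [ 0.361 -0.299  0.008] [ 0.38  -0.28   0.019]
side 45 [ 0.37  -0.293  0.011] [ 0.36  -0.304  0.008] [ 0.38  -0.282  0.014]
side 75 [ 0.417 -0.329  0.019] [ 0.41  -0.337  0.008] [ 0.425 -0.322  0.03 ]
t 26.1 pos [ 0.4174 -0.3276  0.0977] rot [180.   0.   0.] F [-0.6 -0.4  0. ] open 0.0301 gf 0.0
{"offset": [[0.0,0.01,2.62],[0.01,0.02,2.62],[0.0,0.01,2.63]],"twist": [[0.0,0.0,0.0],[0.0,0.0,0.0],[0.0,0.0,0.0]],"grip": [0.35,0.35,0.35]}
```

Second collet; then carry to the blue basket at (0.512, 0.203), yaw 24.

Request:
move_arm(offset=[[0, 0, 2.7], [0, 0, 2.7], [0, 0, 2.6], [0, 0, 0], [0, 0, 0]], twist=[[0, 0, 0], [0, 0, 0], [0, 0, 0], [0, 0, 0], [0, 0, 0]], grip=[0.35, 0.35, 0.35, 0.35, 0.35])

```text
time: 26.6
ee_pos: [0.4175, -0.3275, 0.0182]
tcp_rot: [180.0, 0.0, 0.1]
wrist_force: [0.7, -0.1, 0.5]
opening: 0.0299
grasp_force: 0.0
```

Request:
move_arm(offset=[[0, 0, 0], [0, 0, 0], [0, 0, 0], [0, 0, 0], [0, 0, -1]], twist=[[0, 0, 0], [0, 0, 0], [0, 0, 0], [0, 0, 0], [0, 0, 0]], grip=[0, 0, 0, 0, 0])

```text
time: 27.1
ee_pos: [0.4168, -0.3279, 0.0272]
tcp_rot: [-180.0, 0.1, -0.0]
wrist_force: [-0.7, -1.4, 0.1]
opening: 0.0138
grasp_force: 39.0
```

Request:
move_arm(offset=[[0, 0, -3], [0, 0, -3.5], [0, 0, -3.5], [0, 0, -4], [0, 0, 0]], twist=[[0, 0, 0], [0, 0, 0], [0, 0, 0], [0, 0, 0], [0, 0, 0]], grip=[0, 0, 0, 0, 0])

```text
time: 27.6
ee_pos: [0.4187, -0.3295, 0.1738]
tcp_rot: [179.7, -0.4, -0.0]
wrist_force: [0.6, -0.4, 0.1]
opening: 0.0138
grasp_force: 39.0
```

```bash
python3 - <<'E'
from bk import *
plan([(.43,.0,.21,10),(.512,.203,.19,25)],0,step=4)
E
```

```text
t 27.6 pos [ 0.4187 -0.3295  0.1738] rot [179.7  -0.4  -0. ] F [ 0.6 -0.4  0.1] open 0.0138 gf 39.0
{"offset": [[0.13,-3.66,-0.42],[0.2,-3.66,-0.42],[0.26,-3.65,-0.42],[0.34,-3.65,-0.41],[0.41,-3.64,-0.41]],"twist": [[0.001,-0.001,-0.019],[0.001,-0.001,-0.019],[0.001,-0.001,-0.02],[0.001,-0.0,-0.019],[0.0,-0.001,-0.02]],"grip": [0,0,0,0,0]}
{"offset": [[0.48,-3.63,-0.41],[0.54,-3.62,-0.4],[0.62,-3.61,-0.41],[0.69,-3.59,-0.4],[1.93,-3.09,0.33]],"twist": [[0.001,-0.0,-0.019],[0.0,-0.001,-0.02],[0.001,-0.0,-0.019],[0.0,-0.001,-0.02],[0.0,0.0,-0.044]],"grip": [0,0,0,0,0]}
{"offset": [[2.07,-3.01,0.33],[2.2,-2.91,0.33],[2.32,-2.82,0.34],[2.44,-2.71,0.33],[2.56,-2.6,0.34]],"twist": [[0.0,0.0,-0.044],[0.0,0.0,-0.043],[0.0,0.0,-0.044],[0.0,0.0,-0.043],[0.0,0.0,-0.044]],"grip": [0,0,0,0,0]}
```

Request:
move_arm(offset=[[0.13, -3.66, -0.42], [0.2, -3.66, -0.42], [0.26, -3.65, -0.42], [0.34, -3.65, -0.41], [0.41, -3.64, -0.41]], twist=[[0, 0, -0.019], [0, 0, -0.019], [0, 0, -0.02], [0, 0, -0.019], [0, 0, -0.02]], grip=[0, 0, 0, 0, 0])

```text
time: 28.1
ee_pos: [0.4233, -0.1438, 0.1883]
tcp_rot: [180.0, 0.0, 5.6]
wrist_force: [-0.2, -0.2, -0.9]
opening: 0.0141
grasp_force: 39.1
```

Request:
move_arm(offset=[[0.48, -3.63, -0.41], [0.54, -3.62, -0.4], [0.62, -3.61, -0.41], [0.69, -3.59, -0.4], [1.93, -3.09, 0.33]], twist=[[0, 0, -0.019], [0, 0, -0.02], [0, 0, -0.019], [0, 0, -0.02], [0, 0, -0.044]], grip=[0, 0, 0, 0, 0])

```text
time: 28.6
ee_pos: [0.4418, 0.0366, 0.2024]
tcp_rot: [180.0, -0.1, 12.6]
wrist_force: [1.5, 0.7, -0.2]
opening: 0.014
grasp_force: 39.1
```

Request:
move_arm(offset=[[2.07, -3.01, 0.33], [2.2, -2.91, 0.33], [2.32, -2.82, 0.34], [2.44, -2.71, 0.33], [2.56, -2.6, 0.34]], twist=[[0, 0, -0.044], [0, 0, -0.043], [0, 0, -0.044], [0, 0, -0.043], [0, 0, -0.044]], grip=[0, 0, 0, 0, 0])

```text
time: 29.1
ee_pos: [0.5108, 0.2057, 0.1842]
tcp_rot: [-180.0, 0.0, 25.1]
wrist_force: [-0.1, -0.8, 0.4]
opening: 0.0138
grasp_force: 39.1
```

```bash
python3 - <<'E'
from bk import *
baskets()
plan([(.512,.203,.079,25)],0,step=3)
E
```

```text
top red 42 (array([489.3, 116. ]), array([10.3, 34.1]), 4.0) topz 0.132
side red 28 (array([488.3, 112.9]), array([40.6,  8.8]), 87.2) topz 0.126
side blue 33 (array([482.1, 192.6]), array([11.4, 41.4]), 5.4) topz 0.125
t 29.2 pos [0.5111 0.2073 0.1827] rot [-1.80e+02  1.00e-01  2.53e+01] F [-0.2 -0.6 -0.1] open 0.0136 gf 39.1
{"offset": [[-0.02,0.11,2.59],[-0.02,0.11,2.59],[-0.02,0.11,2.59],[-0.03,0.11,2.6]],"twist": [[-0.0,0.0,0.001],[-0.0,0.001,0.001],[-0.0,0.0,0.001],[-0.001,0.001,0.002]],"grip": [0,0,0,0]}
```

Request:
move_arm(offset=[[-0.2, 0.5, 2.5], [0, 0, 2.5], [0, 0, 2.5], [0, 0, 2.2], [0, 0, 0]], twist=[[0, 0, 0], [0, 0, 0], [0, 0, 0], [0, 0, 0], [0, 0, 0]], grip=[0, 0, 0, 0, 0])

```text
time: 29.7
ee_pos: [0.5091, 0.1978, 0.0843]
tcp_rot: [-180.0, 0.3, 25.0]
wrist_force: [-0.1, -0.8, -1.2]
opening: 0.0142
grasp_force: 39.1
```

Request:
move_arm(offset=[[0, 0, 0], [0, 0, 0]], twist=[[0, 0, 0], [0, 0, 0]], grip=[0, 0])

```text
time: 29.9
ee_pos: [0.5114, 0.199, 0.0888]
tcp_rot: [-180.0, -0.1, 25.0]
wrist_force: [-0.3, -0.0, -0.1]
opening: 0.0139
grasp_force: 39.1
```

Request:
move_arm(offset=[[0, -0.15, 0.6], [0, 0, 0], [0, 0, 0], [0, 0, 0], [0, 0, 0]], twist=[[0, 0, 0], [0, 0, 0], [0, 0, 0], [0, 0, 0], [0, 0, 0]], grip=[0, 0, 0.26, 0.28, 0.28])

```text
time: 30.4
ee_pos: [0.5103, 0.2003, 0.0813]
tcp_rot: [-180.0, 0.0, 25.0]
wrist_force: [0.7, 0.6, -0.3]
opening: 0.0239
grasp_force: 0.0
```

Request:
move_arm(offset=[[0, 0, 0], [0, 0, -2], [0, 0, -4], [0, 0, -4], [0, 0, -2]], twist=[[0, 0, 0], [0, 0, 0], [0, 0, 0], [0, 0, 0], [0, 0, 0]], grip=[0.28, 0.28, 0.28, 0.28, 0.28])

```text
time: 30.9
ee_pos: [0.5108, 0.2005, 0.2047]
tcp_rot: [-180.0, -0.2, 25.0]
wrist_force: [0.7, 0.3, -0.4]
opening: 0.0236
grasp_force: 0.0
```

```bash
python3 - <<'E'
from bk import *
plan([(.43,.0,.20,10),(.3705,-.2905,.09,0)],.4,step=4)
E
```

```text
t 30.9 pos [0.5108 0.2005 0.2047] rot [-180.    -0.2   25. ] F [ 0.7  0.3 -0.4] open 0.0236 gf 0.0
{"offset": [[-2.63,2.46,0.07],[-2.52,2.57,0.07],[-2.41,2.68,0.07],[-2.29,2.78,0.08],[-2.17,2.88,0.08]],"twist": [[-0.0,-0.001,0.044],[-0.0,-0.0,0.044],[-0.0,-0.001,0.044],[-0.0,-0.0,0.043],[-0.0,-0.001,0.044]],"grip": [0.4,0.4,0.4,0.4,0.4]}
{"offset": [[-2.04,2.97,0.07],[-1.36,3.45,1.37],[-1.29,3.48,1.37],[-1.21,3.5,1.38],[-1.13,3.53,1.37]],"twist": [[-0.0,-0.0,0.043],[-0.0,-0.0,0.022],[-0.0,-0.0,0.022],[-0.0,-0.0,0.022],[-0.0,-0.0,0.022]],"grip": [0.4,0.4,0.4,0.4,0.4]}
{"offset": [[-1.06,3.55,1.38],[-0.98,3.58,1.37],[-0.9,3.6,1.38],[-0.82,3.61,1.37]],"twist": [[-0.0,-0.0,0.022],[-0.0,-0.0,0.022],[-0.0,-0.0,0.021],[-0.0,-0.0,0.022]],"grip": [0.4,0.4,0.4,0.4]}
```

Request:
move_arm(offset=[[-2.63, 2.46, 0.07], [-2.52, 2.57, 0.07], [-2.41, 2.68, 0.07], [-2.29, 2.78, 0.08], [-2.17, 2.88, 0.08]], twist=[[0, 0, 0.044], [0, 0, 0.044], [0, 0, 0.044], [0, 0, 0.043], [0, 0, 0.044]], grip=[0.4, 0.4, 0.4, 0.4, 0.4])

```text
time: 31.4
ee_pos: [0.4421, 0.0321, 0.1974]
tcp_rot: [180.0, 0.0, 12.4]
wrist_force: [0.8, -0.8, 0.2]
opening: 0.0342
grasp_force: 0.0
```

Request:
move_arm(offset=[[-2.04, 2.97, 0.07], [-1.36, 3.45, 1.37], [-1.29, 3.48, 1.37], [-1.21, 3.5, 1.38], [-1.13, 3.53, 1.37]], twist=[[0, 0, 0.043], [0, 0, 0.022], [0, 0, 0.022], [0, 0, 0.022], [0, 0, 0.022]], grip=[0.4, 0.4, 0.4, 0.4, 0.4])

```text
time: 31.9
ee_pos: [0.3991, -0.1469, 0.1415]
tcp_rot: [180.0, -0.0, 4.9]
wrist_force: [1.3, 0.5, 0.2]
opening: 0.0342
grasp_force: 0.0
```

Request:
move_arm(offset=[[-1.06, 3.55, 1.38], [-0.98, 3.58, 1.37], [-0.9, 3.6, 1.38], [-0.82, 3.61, 1.37], [0, 0, 0]], twist=[[0, 0, 0.022], [0, 0, 0.022], [0, 0, 0.021], [0, 0, 0.022], [0, 0, 0]], grip=[0.4, 0.4, 0.4, 0.4, 0.4])

```text
time: 32.4
ee_pos: [0.3681, -0.2934, 0.0849]
tcp_rot: [-180.0, 0.2, -0.3]
wrist_force: [0.2, 1.2, 0.2]
opening: 0.0341
grasp_force: 0.0
```

```bash
python3 - <<'E'
from parts import *
parts()
plan([(.3705,-.2915,.01,0)],.4,step=3)
E
```

```text
top 12 [ 0.365 -0.289  0.014] [ 0.36  -0.298  0.009] [ 0.369 -0.281  0.019]
side 43 [ 0.37  -0.292  0.011] [ 0.36  -0.302  0.008] [ 0.38  -0.281  0.015]
t 32.5 pos [ 0.3693 -0.2911  0.0865] rot [-1.8e+02  1.0e-01 -1.0e-01] F [-0.2 -0.   0.5] open 0.0341 gf 0.0
{"offset": [[0.04,0.02,2.55],[0.05,0.02,2.55],[0.04,0.01,2.55]],"twist": [[-0.0,0.0,-0.001],[-0.0,0.001,-0.0],[-0.001,0.0,-0.001]],"grip": [0.4,0.4,0.4]}
```

Request:
move_arm(offset=[[0, 0, 2.6], [0, 0, 2.5], [0, 0, 2.5], [0, 0, 0], [0, 0, 0]], twist=[[0, 0, 0], [0, 0, 0], [0, 0, 0], [0, 0, 0], [0, 0, 0]], grip=[0.4, 0.4, 0.4, 0.4, 0.4])

```text
time: 33.0
ee_pos: [0.3702, -0.2901, 0.0118]
tcp_rot: [180.0, 0.0, 0.1]
wrist_force: [0.3, -0.5, 0.5]
opening: 0.0339
grasp_force: 0.0
```

Request:
move_arm(offset=[[0, 0, 0], [0, 0, 0], [0, 0, 0], [0, 0, 0], [0, 0, 0]], twist=[[0, 0, 0], [0, 0, 0], [0, 0, 0], [0, 0, 0], [0, 0, 0]], grip=[0, 0, 0, 0, 0])

```text
time: 33.5
ee_pos: [0.3705, -0.291, 0.0122]
tcp_rot: [180.0, -0.1, -0.0]
wrist_force: [0.5, 2.3, 6.8]
opening: 0.0
grasp_force: 3.4
```

Request:
move_arm(offset=[[0, 0, -1.5], [0, 0, 0], [0, 0, 0], [0, 0, 0], [0, 0, 0]], twist=[[0, 0, 0], [0, 0, 0], [0, 0, 0], [0, 0, 0], [0, 0, 0]], grip=[0, 0.4, 0.4, 0.4, 0.4])

```text
time: 34.0
ee_pos: [0.3695, -0.2906, 0.0253]
tcp_rot: [-180.0, 0.1, -0.0]
wrist_force: [0.4, 0.3, 0.3]
opening: 0.0341
grasp_force: 0.0
```

```bash
python3 - <<'E'
from parts import *
parts()
o=bot.get_obs();print(o['ee_pos'])
for n in('side',):
    p=cam(n);P=cloud(p);m=boxm(P,.32,.42,-.34,-.24,.015,.12);Q=P[m]
    for z in np.arange(.018,.1,.006):
        q=Q[abs(Q[:,2]-z)<.003]
        if len(q): print(round(z,3),len(q),q.min(0).round(3),q.max(0).round(3))
E
```

```text
side 85 [ 0.369 -0.307  0.026] [ 0.358 -0.325  0.008] [ 0.38  -0.29   0.045]
[ 0.36958533 -0.29064298  0.02540411]
0.03 17 [ 0.358 -0.318  0.028] [ 0.379 -0.274  0.033]
0.036 22 [ 0.358 -0.324  0.034] [ 0.379 -0.278  0.039]
0.042 25 [ 0.358 -0.326  0.039] [ 0.379 -0.275  0.045]
0.048 26 [ 0.359 -0.325  0.045] [ 0.379 -0.269  0.051]
0.054 22 [ 0.359 -0.325  0.052] [ 0.379 -0.314  0.057]
0.06 16 [ 0.359 -0.325  0.057] [ 0.379 -0.314  0.062]
0.072 8 [ 0.366 -0.34   0.071] [ 0.382 -0.316  0.074]
0.078 12 [ 0.355 -0.34   0.076] [ 0.38  -0.321  0.081]
0.084 20 [ 0.362 -0.339  0.081] [ 0.381 -0.32   0.087]
0.09 6 [ 0.353 -0.322  0.089] [ 0.385 -0.315  0.093]
0.096 9 [ 0.353 -0.322  0.094] [ 0.385 -0.315  0.098]
```

Request:
move_arm(offset=[[0, 0, 1.2], [0, 0, 0.7], [0, 0, 0.3], [0, 0, 0], [0, 0, 0]], twist=[[0, 0, 0], [0, 0, 0], [0, 0, 0], [0, 0, 0], [0, 0, 0]], grip=[0.4, 0.4, 0.4, 0.4, 0.4])

```text
time: 34.65
ee_pos: [0.3697, -0.2908, 0.0038]
tcp_rot: [-180.0, 0.0, -0.0]
wrist_force: [0.4, 0.0, -0.1]
opening: 0.0342
grasp_force: 0.0
```

Request:
move_arm(offset=[[0, 0, 0], [0, 0, 0], [0, 0, 0], [0, 0, 0], [0, 0, 0]], twist=[[0, 0, 0], [0, 0, 0], [0, 0, 0], [0, 0, 0], [0, 0, 0]], grip=[0, 0, 0, 0, 0])

```text
time: 35.15
ee_pos: [0.37, -0.291, 0.0043]
tcp_rot: [180.0, -0.0, -0.0]
wrist_force: [-1.4, 0.7, 5.1]
opening: 0.0173
grasp_force: 39.2
```

Request:
move_arm(offset=[[0, 0, -1], [0, 0, -3], [0, 0, -4], [0, 0, -4], [0, 0, -4]], twist=[[0, 0, 0], [0, 0, 0], [0, 0, 0], [0, 0, 0], [0, 0, 0]], grip=[0, 0, 0, 0, 0])

```text
time: 35.65
ee_pos: [0.3695, -0.2905, 0.1658]
tcp_rot: [180.0, 0.0, -0.0]
wrist_force: [-1.0, -0.0, 0.5]
opening: 0.0172
grasp_force: 39.1
```

```bash
python3 - <<'E'
from parts import *
parts()
plan([(.43,.0,.21,10),(.5185,.1193,.19,16.5)],0,step=4)
p=cam('top','top9.png')
c=cv2.imread('pics/top9.png')[130:220,140:260];cv2.imwrite('pics/t9c.png',cv2.resize(c,None,fx=6,fy=6,interpolation=cv2.INTER_CUBIC))
for x in finder.pinpoint(p,'collet_a'): print(x, at_z(p,x['position'],.045))
E
```

```text
t 35.8 pos [ 0.3714 -0.292   0.1697] rot [179.7  -0.3  -0. ] F [ 0.1 -1.1  0.4] open 0.0174 gf 39.1
{"offset": [[0.73,-3.65,-0.52],[0.81,-3.63,-0.51],[0.89,-3.61,-0.51],[0.97,-3.59,-0.51],[1.05,-3.57,-0.51]],"twist": [[0.001,-0.001,-0.022],[0.001,-0.001,-0.022],[0.001,-0.001,-0.022],[0.0,-0.0,-0.022],[0.001,-0.001,-0.022]],"grip": [0,0,0,0,0]}
{"offset": [[1.13,-3.55,-0.51],[1.21,-3.52,-0.51],[1.29,-3.5,-0.5],[2.7,-2.55,0.5],[2.77,-2.48,0.5]],"twist": [[0.0,-0.0,-0.022],[0.001,-0.001,-0.021],[0.0,-0.0,-0.022],[0.0,-0.0,-0.028],[0.0,-0.0,-0.028]],"grip": [0,0,0,0,0]}
{"offset": [[2.83,-2.4,0.5],[2.9,-2.31,0.5]],"twist": [[0.0,-0.0,-0.029],[0.0,-0.0,-0.028]],"grip": [0,0]}
{'position': [211.7, 181.6], 'p': 0.46} [0.51661651 0.1264612  0.045     ]
{'position': [184.4, 188.0], 'p': 0.43} [0.50951814 0.21416633 0.045     ]
{'position': [201.3, 181.8], 'p': 0.42} [0.52112288 0.15903289 0.045     ]
```

View pics/t9c.png

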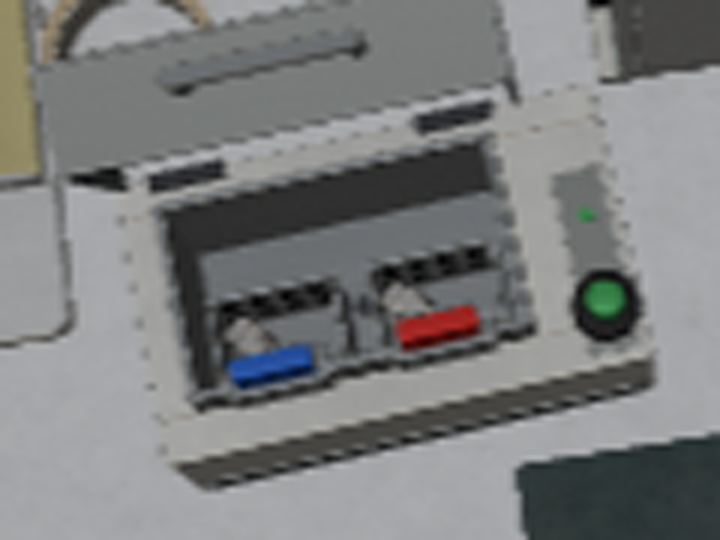

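Request:
move_arm(offset=[[0.73, -3.65, -0.52], [0.81, -3.63, -0.51], [0.89, -3.61, -0.51], [0.97, -3.59, -0.51], [1.05, -3.57, -0.51]], twist=[[0, 0, -0.022], [0, 0, -0.022], [0, 0, -0.022], [0, 0, -0.022], [0, 0, -0.022]], grip=[0, 0, 0, 0, 0])

```text
time: 36.35
ee_pos: [0.4058, -0.1069, 0.1881]
tcp_rot: [-180.0, 0.1, 6.3]
wrist_force: [0.7, 0.1, -0.8]
opening: 0.0173
grasp_force: 39.2
```

Request:
move_arm(offset=[[1.13, -3.55, -0.51], [1.21, -3.52, -0.51], [1.29, -3.5, -0.5], [2.7, -2.55, 0.5], [2.77, -2.48, 0.5]], twist=[[0, 0, -0.022], [0, 0, -0.021], [0, 0, -0.022], [0, 0, -0.028], [0, 0, -0.028]], grip=[0, 0, 0, 0, 0])

```text
time: 36.85
ee_pos: [0.4728, 0.0624, 0.1934]
tcp_rot: [-180.0, 0.1, 13.3]
wrist_force: [1.2, -0.8, 0.1]
opening: 0.0175
grasp_force: 39.2
```

Request:
move_arm(offset=[[2.83, -2.4, 0.5], [2.9, -2.31, 0.5], [0, 0, 0], [0, 0, 0]], twist=[[0, 0, -0.029], [0, 0, -0.028], [0, 0, 0], [0, 0, 0]], grip=[0, 0, 0, 0])

```text
time: 37.25
ee_pos: [0.5163, 0.1208, 0.1825]
tcp_rot: [-180.0, 0.3, 16.6]
wrist_force: [-1.2, -0.3, -0.5]
opening: 0.0176
grasp_force: 39.2
```

```bash
python3 - <<'E'
from bk import *
plan([(.5185,.115,.078,16.5)],0,step=3)
E
```

```text
t 37.2 pos [0.5163 0.1208 0.1825] rot [-180.     0.3   16.6] F [-1.2 -0.3 -0.5] open 0.0176 gf 39.2
{"offset": [[0.02,0.16,2.61],[0.02,0.15,2.61],[0.02,0.16,2.61],[0.01,0.15,2.62]],"twist": [[-0.0,0.001,0.0],[-0.0,0.001,0.0],[-0.0,0.001,0.001],[-0.0,0.001,0.0]],"grip": [0,0,0,0]}
```

Request:
move_arm(offset=[[0, 0.16, 2.6], [0, 0.15, 2.6], [0, 0.1, 2.6], [0, 0.1, 2.6], [0, 0, 0]], twist=[[0, 0, 0], [0, 0, 0], [0, 0, 0], [0, 0, 0], [0, 0, 0]], grip=[0, 0, 0, 0, 0])

```text
time: 37.75
ee_pos: [0.5158, 0.114, 0.0771]
tcp_rot: [-180.0, 0.4, 16.4]
wrist_force: [-0.5, -0.7, -0.2]
opening: 0.0172
grasp_force: 39.2
```

Request:
move_arm(offset=[[0, 0, 0], [0, 0, 0], [0, 0, 0], [0, 0, 0], [0, 0, 0]], twist=[[0, 0, 0], [0, 0, 0], [0, 0, 0], [0, 0, 0], [0, 0, 0]], grip=[0, 0.3, 0.3, 0.3, 0.3])

```text
time: 38.25
ee_pos: [0.5187, 0.1156, 0.0812]
tcp_rot: [-180.0, -0.0, 16.5]
wrist_force: [0.9, -0.1, 0.1]
opening: 0.0256
grasp_force: 0.0
```

Request:
move_arm(offset=[[0, 0, -1.5], [0, 0, -4], [0, 0, -4], [0, 0, -4], [0, 0, -4]], twist=[[0, 0, 0], [0, 0, 0], [0, 0, 0], [0, 0, 0], [0, 0, 0]], grip=[0.3, 0.3, 0.3, 0.3, 0.3])

```text
time: 38.75
ee_pos: [0.5181, 0.1155, 0.2585]
tcp_rot: [-180.0, -0.0, 16.5]
wrist_force: [0.4, 0.1, -0.3]
opening: 0.0253
grasp_force: 0.0
```

```bash
python3 - <<'E'
from bk import *
# lid handle estimation
for n in('top','side'):
    p=cam(n);P=cloud(p)
    m=boxm(P,.55,.65,.08,.26,.19,.32);Q=P[m];print(n,m.sum(),Q.min(0).round(3),Q.max(0).round(3))
    for r in finder.pinpoint(p,'lid_handle')[:1]: print(r,at_depth(p,r['position']).round(4))
    th=np.radians(4.2);O=np.array([.5294,.1613])
    for t in(1.3,1.35,1.4,1.45):
        x=.07-.178*np.cos(t)+.03*np.sin(t);z=.085+.178*np.sin(t)+.03*np.cos(t)
        X=[O[0]+x*np.cos(th),O[1]+x*np.sin(th),z];print(t,np.round(X,4),proj(p,X).round(1))
plan([(.45,.12,.33,45)],.5)
E
```

```text
top 106 [0.557 0.241 0.222] [0.608 0.26  0.238]
{'position': [283.9, 209.7], 'p': 0.44} [ 0.3955 -0.0855  0.024 ]
1.3 [0.5806 0.1651 0.2645] [183.7 140.3]
1.35 [0.5895 0.1657 0.2652] [183. 137.]
1.4 [0.5985 0.1664 0.2655] [182.3 133.8]
1.45 [0.6075 0.167  0.2653] [181.7 130.7]
side 375 [0.557 0.081 0.219] [0.619 0.26  0.269]
{'position': [299.0, 107.4], 'p': 0.68} [0.5799 0.172  0.2661]
1.3 [0.5806 0.1651 0.2645] [299.5 108.5]
1.35 [0.5895 0.1657 0.2652] [302.5 108.1]
1.4 [0.5985 0.1664 0.2655] [305.6 107.9]
1.45 [0.6075 0.167  0.2653] [308.7 107.8]
t 39.0 pos [0.5189 0.1157 0.2573] rot [ 1.80e+02 -1.00e-01  1.65e+01] F [ 0.1 -0.4 -0.9] open 0.0255 gf 0.0
{"offset": [[-1.62,-0.59,-1.82],[-1.53,-0.79,-1.82],[-1.42,-0.97,-1.82],[-1.3,-1.15,-1.82]],"twist": [[0.0,-0.001,-0.124],[0.0,-0.0,-0.125],[0.0,-0.0,-0.124],[0.001,-0.001,-0.125]],"grip": [0.5,0.5,0.5,0.5]}
```

```bash
python3 - <<'E'
from bk import *
plan([(.50,.13,.33,50),(.583,.1655,.31,94.2)],.5)
E
```

```text
t 39.0 pos [0.5189 0.1157 0.2573] rot [ 1.80e+02 -1.00e-01  1.65e+01] F [ 0.1 -0.4 -0.9] open 0.0255 gf 0.0
{"offset": [[-0.28,-0.38,-1.45],[-0.23,-0.41,-1.46],[-0.18,-0.44,-1.45],[-0.13,-0.45,-1.46],[-0.08,-0.47,-1.45]],"twist": [[0.0,-0.0,-0.117],[0.0,-0.0,-0.117],[0.0,-0.001,-0.117],[0.0,-0.0,-0.117],[0.001,-0.001,-0.117]],"grip": [0.5,0.5,0.5,0.5,0.5]}
{"offset": [[1.34,0.68,0.33],[1.24,0.85,0.33],[1.13,1.0,0.33],[0.99,1.13,0.34],[0.84,1.25,0.33]],"twist": [[-0.0,0.0,-0.129],[-0.0,0.0,-0.128],[-0.0,0.0,-0.129],[-0.0,0.0,-0.128],[-0.0,0.0,-0.129]],"grip": [0.5,0.5,0.5,0.5,0.5]}
{"offset": [[0.66,1.35,0.34]],"twist": [[-0.0,0.0,-0.128]],"grip": [0.5]}
```

Request:
move_arm(offset=[[-0.28, -0.38, -1.45], [-0.23, -0.41, -1.46], [-0.18, -0.44, -1.45], [-0.13, -0.45, -1.46], [-0.08, -0.47, -1.45]], twist=[[0, 0, -0.117], [0, 0, -0.117], [0, 0, -0.117], [0, 0, -0.117], [0, 0, -0.117]], grip=[0.5, 0.5, 0.5, 0.5, 0.5])

```text
time: 39.45
ee_pos: [0.4992, 0.1299, 0.3278]
tcp_rot: [-179.9, 0.1, 50.3]
wrist_force: [-0.7, -0.1, 0.1]
opening: 0.0428
grasp_force: 0.0
```

Request:
move_arm(offset=[[1.34, 0.68, 0.33], [1.24, 0.85, 0.33], [1.13, 1.0, 0.33], [0.99, 1.13, 0.34], [0.84, 1.25, 0.33]], twist=[[0, 0, -0.129], [0, 0, -0.128], [0, 0, -0.129], [0, 0, -0.128], [0, 0, -0.129]], grip=[0.5, 0.5, 0.5, 0.5, 0.5])

```text
time: 39.95
ee_pos: [0.569, 0.1597, 0.3103]
tcp_rot: [-179.8, 0.0, 87.2]
wrist_force: [-0.2, 0.4, -1.1]
opening: 0.0425
grasp_force: 0.0
```

Request:
move_arm(offset=[[0.66, 1.35, 0.34], [0, 0, 0], [0, 0, 0]], twist=[[0, 0, -0.128], [0, 0, 0], [0, 0, 0]], grip=[0.5, 0.5, 0.5])

```text
time: 40.25
ee_pos: [0.5823, 0.1652, 0.3073]
tcp_rot: [-179.8, 0.0, 94.0]
wrist_force: [0.6, -0.5, 0.5]
opening: 0.0428
grasp_force: 0.0
```

```bash
python3 - <<'E'
from bk import *
p=cam('side','side10.png')
for r in finder.pinpoint(p,'lid_handle')[:1]: print(r,at_depth(p,r['position']).round(4))
plan([(.583,.1655,.252,94.2)],.5)
c=cv2.imread('pics/side10.png')[60:180,230:350];cv2.imwrite('pics/s10c.png',cv2.resize(c,None,fx=5,fy=5,interpolation=cv2.INTER_CUBIC))
P=cloud(p);m=boxm(P,.54,.63,.10,.16,.255,.285);Q=P[m];print(m.sum(),np.percentile(Q,[0,50,100],axis=0).round(4))
E
```

```text
{'position': [299.1, 112.5], 'p': 0.59} [0.5837 0.2038 0.2424]
t 40.4 pos [0.5821 0.1651 0.3083] rot [-179.9    0.    94. ] F [ 0.1 -0.5 -0.1] open 0.0426 gf 0.0
{"offset": [[0.02,0.05,2.82],[0.01,0.05,2.81]],"twist": [[-0.0,0.0,-0.002],[-0.001,0.0,-0.001]],"grip": [0.5,0.5]}
29 [[0.5778 0.1201 0.256 ]
 [0.5832 0.1252 0.2649]
 [0.589  0.1586 0.2692]]
```

View pics/s10c.png

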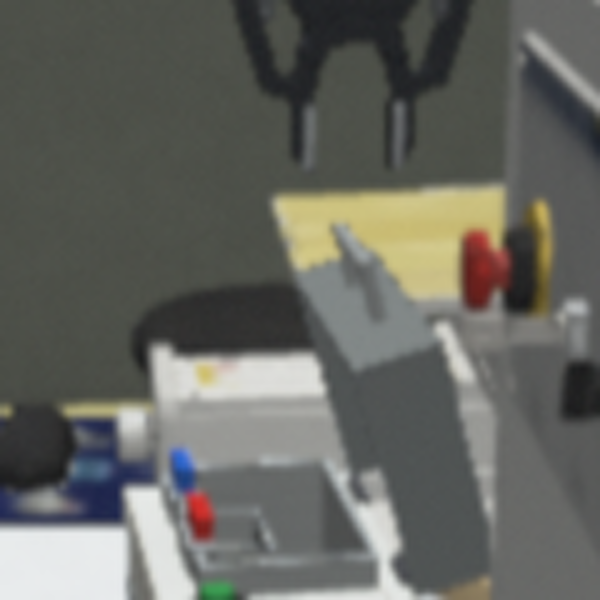

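Request:
move_arm(offset=[[0, 0.05, 2.8], [0, 0, 2.8], [0, 0, 0], [0, 0, 0], [0, 0, 0]], twist=[[0, 0, 0], [0, 0, 0], [0, 0, 0], [0, 0, 0], [0, 0, 0]], grip=[0.5, 0.5, 0.5, 0, 0], force=25)

```text
time: 40.85
ee_pos: [0.5834, 0.1654, 0.2544]
tcp_rot: [179.9, -0.0, 94.1]
wrist_force: [0.5, 0.2, 0.4]
opening: 0.0144
grasp_force: 0.0
```

Request:
move_arm(offset=[[0, 0, 0], [0, 0, 0], [0, 0, 0]], twist=[[0, 0, 0], [0, 0, 0], [0, 0, 0]], grip=[0, 0, 0])

```text
time: 41.15
ee_pos: [0.5836, 0.1655, 0.2544]
tcp_rot: [179.9, -0.0, 94.2]
wrist_force: [-1.2, -1.2, 7.3]
opening: 0.0091
grasp_force: 25.4
```

```bash
python3 - <<'E'
from bk import *
th=np.radians(4.2);O=np.array([.5294,.1613])
def H(t):
    x=.07-.178*np.cos(t)+.03*np.sin(t);z=.085+.178*np.sin(t)+.03*np.cos(t);return np.array([x,z])
t0=1.31
ts=np.linspace(t0,0,26);h=np.array([H(t) for t in ts]);d=np.diff(h,axis=0)*100
for i,(a,b) in enumerate(d): print(i,round(ts[i+1],2),a.round(2),-b.round(2))
o=bot.get_obs();print(o['ee_pos'],o['wrist_force'],o['opening'],o['grasp_force'],O+H(t0)[0]*np.array([np.cos(th),np.sin(th)]))
E
```

```text
0 1.26 -0.94 0.11
1 1.21 -0.93 0.16
2 1.15 -0.92 0.21
3 1.1 -0.91 0.26
4 1.05 -0.89 0.31
5 1.0 -0.88 0.35
6 0.94 -0.86 0.4
7 0.89 -0.84 0.44
8 0.84 -0.81 0.49
9 0.79 -0.79 0.53
10 0.73 -0.76 0.57
11 0.68 -0.73 0.61
12 0.63 -0.69 0.64
13 0.58 -0.66 0.68
14 0.52 -0.62 0.71
15 0.47 -0.58 0.74
16 0.42 -0.54 0.77
17 0.37 -0.5 0.8
18 0.31 -0.46 0.83
19 0.26 -0.42 0.85
20 0.21 -0.37 0.87
21 0.16 -0.32 0.89
22 0.1 -0.28 0.9
23 0.05 -0.23 0.92
24 0.0 -0.18 0.93
[0.58356566 0.16549031 0.25442398] [-1.18111147 -1.23498673  7.26310838] 0.009092437748069887 25.43598085641861 [0.58234567 0.16518809]
```

Request:
move_arm(offset=[[0, -0.94, 0.11], [0, -0.93, 0.16], [0, -0.92, 0.21], [0, -0.91, 0.26], [0, -0.89, 0.31]], twist=[[0, 0, 0], [0, 0, 0], [0, 0, 0], [0, 0, 0], [0, 0, 0]], grip=[0, 0, 0, 0, 0])

```text
time: 41.65
ee_pos: [0.5382, 0.1622, 0.2436]
tcp_rot: [179.8, -0.0, 94.2]
wrist_force: [-0.6, -0.0, 8.8]
opening: 0.0086
grasp_force: 25.9
```

Request:
move_arm(offset=[[0, -0.88, 0.35], [0, -0.86, 0.4], [0, -0.84, 0.44], [0, -0.81, 0.49], [0, -0.79, 0.53]], twist=[[0, 0, 0], [0, 0, 0], [0, 0, 0], [0, 0, 0], [0, 0, 0]], grip=[0, 0, 0, 0, 0])

```text
time: 42.15
ee_pos: [0.4964, 0.1592, 0.2213]
tcp_rot: [179.8, -0.0, 94.2]
wrist_force: [2.9, -0.3, 2.0]
opening: 0.0085
grasp_force: 25.2
```

```bash
python3 - <<'E'
from bk import *
p=cam('side','side11.png')
o=bot.get_obs();print(o['ee_pos'],o['tcp_rot'],o['wrist_force'],o['torque'],o['opening'],o['grasp_force'])
c=cv2.imread('pics/side11.png')[80:200,230:350];cv2.imwrite('pics/s11c.png',cv2.resize(c,None,fx=5,fy=5,interpolation=cv2.INTER_CUBIC))
E
```

```text
[0.49523761 0.15908686 0.22060392] [ 1.79918578e+02 -2.98772116e-02  9.41740284e+01] [-0.73474071 -0.14263603  2.34040019] [0.08136107 0.12728819 0.0262158 ] 0.008797406606613158 25.08042275905609
```

View pics/s11c.png

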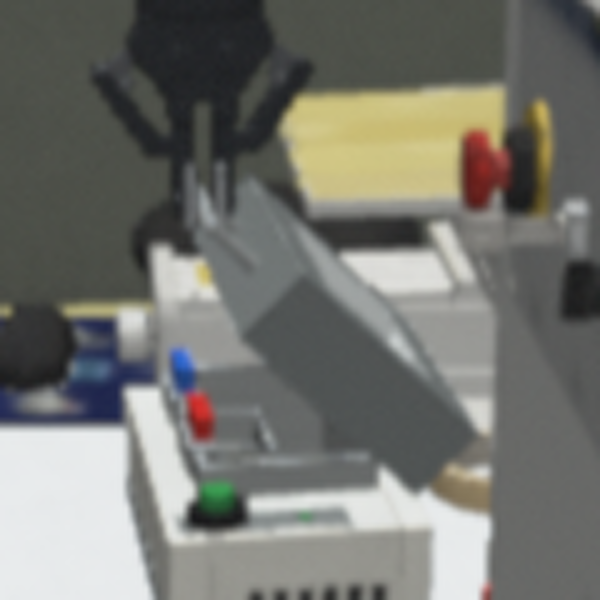

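Request:
move_arm(offset=[[0, -0.76, 0.57], [0, -0.73, 0.61], [0, -0.69, 0.64], [0, -0.66, 0.68], [0, -0.62, 0.71]], twist=[[0, 0, 0], [0, 0, 0], [0, 0, 0], [0, 0, 0], [0, 0, 0]], grip=[0, 0, 0, 0, 0])

```text
time: 42.7
ee_pos: [0.4611, 0.1566, 0.1875]
tcp_rot: [180.0, -0.0, 94.2]
wrist_force: [1.1, 0.7, 2.3]
opening: 0.0089
grasp_force: 25.5
```

Request:
move_arm(offset=[[0, -0.58, 0.74], [0, -0.54, 0.77], [0, -0.5, 0.8], [0, 0, 0]], twist=[[0, 0, 0], [0, 0, 0], [0, 0, 0], [0, 0, 0]], grip=[0, 0, 0, 0])

```text
time: 43.1
ee_pos: [0.444, 0.1553, 0.1629]
tcp_rot: [-179.9, 0.0, 94.2]
wrist_force: [2.5, 2.8, -5.0]
opening: 0.0089
grasp_force: 24.7
```

Request:
move_arm(offset=[[0, -0.46, 0.83], [0, -0.42, 0.85], [0, -0.37, 0.87], [0, -0.32, 0.89], [0, 0, 0]], twist=[[0, 0, 0], [0, 0, 0], [0, 0, 0], [0, 0, 0], [0, 0, 0]], grip=[0, 0, 0, 0, 0])

```text
time: 43.6
ee_pos: [0.4288, 0.1542, 0.1283]
tcp_rot: [-179.9, 0.0, 94.2]
wrist_force: [5.1, 3.3, -4.7]
opening: 0.0085
grasp_force: 24.3
```

Request:
move_arm(offset=[[0, -0.14, 0.45], [0, -0.14, 0.45], [0, -0.12, 0.46], [0, -0.11, 0.46], [0, 0, 0]], twist=[[0, 0, 0], [0, 0, 0], [0, 0, 0], [0, 0, 0], [0, 0, 0]], grip=[0, 0, 0, 0, 0])

```text
time: 44.1
ee_pos: [0.4243, 0.1539, 0.1109]
tcp_rot: [-180.0, -0.0, 94.2]
wrist_force: [6.8, 2.8, -4.2]
opening: 0.0089
grasp_force: 24.3
```

Request:
move_arm(offset=[[0, 0, 0.2], [0, 0, 0.2], [0, 0, 0.15], [0, 0, 0], [0, 0, 0]], twist=[[0, 0, 0], [0, 0, 0], [0, 0, 0], [0, 0, 0], [0, 0, 0]], grip=[0, 0, 0, 0, 0])

```text
time: 44.6
ee_pos: [0.4235, 0.1537, 0.1059]
tcp_rot: [-179.9, 0.0, 94.2]
wrist_force: [-1.8, 3.3, -0.7]
opening: 0.0087
grasp_force: 24.7
```

Request:
move_arm(offset=[[0, 0, 0.1], [0, 0, 0.1], [0, 0, 0]], twist=[[0, 0, 0], [0, 0, 0], [0, 0, 0]], grip=[0, 0, 0])

```text
time: 44.9
ee_pos: [0.4236, 0.1538, 0.1057]
tcp_rot: [-180.0, -0.0, 94.2]
wrist_force: [-8.7, 1.2, 13.8]
opening: 0.0088
grasp_force: 26.1
```

Request:
move_arm(offset=[[0, 0, 0], [0, 0, 0], [0, 0, 0], [0, 0, -1], [0, 0, -2]], twist=[[0, 0, 0], [0, 0, 0], [0, 0, 0], [0, 0, 0], [0, 0, 0]], grip=[0.22, 0.22, 0.22, 0.22, 0.22])

```text
time: 45.4
ee_pos: [0.4235, 0.1534, 0.1339]
tcp_rot: [-179.8, 0.0, 94.2]
wrist_force: [0.7, 0.4, -0.1]
opening: 0.0186
grasp_force: 0.0
```

Request:
move_arm(offset=[[0, 0, -3], [0, 0, -4], [0, 0, -4], [0, 0, 0]], twist=[[0, 0, 0], [0, 0, 0], [0, 0, 0], [0, 0, 0]], grip=[0, 0, 0, 0])

```text
time: 45.8
ee_pos: [0.4257, 0.1542, 0.2502]
tcp_rot: [179.6, -0.1, 94.2]
wrist_force: [-0.0, -0.6, -0.6]
opening: -0.0001
grasp_force: 0.0
```

```bash
python3 - <<'E'
from bk import *
th=np.radians(4.2);Rz=np.array([[np.cos(th),-np.sin(th)],[np.sin(th),np.cos(th)]]);O=np.array([.5294,.1613])
for n in('top','side'):
    p=cam(n,n+'12.png');P=cloud(p);L=P.copy();L[...,:2]=(P[...,:2]-O)@Rz
    m=boxm(L,-.07,.06,-.09,.09,.12,.17);
    if m.sum()>20:
        A=np.c_[L[m][:,:2],np.ones(m.sum())];print(n,m.sum(),np.linalg.lstsq(A,L[m][:,2],rcond=None)[0].round(4),np.median(L[m][:,2]))
    m=color_pts(p,'green')&boxm(L,-.08,.0,-.16,-.09,.06,.15);print('btn',m.sum(),rect(L[m]),P[m].mean(0),np.median(P[m][:,2]))
    for r in finder.pinpoint(p,'start_button_top')[:1]: print(r,at_z(p,r['position'],.105).round(4))
    for r in finder.pinpoint(p,'lid_handle')[:1]: print(r,at_depth(p,r['position']).round(4))
b=O+Rz@[-.045,-.125];print('btn nominal',b)
plan([(.46,.06,.22,94.2),(b[0],b[1],.16,94.2)],0,step=4)
E
```

```text
top 915 [-0.0033 -0.0072  0.1386] 0.13897125304836955
btn 28 (array([ -44. , -123.9]), array([15.2, 15.3]), 32.0) [0.49408204 0.03502314 0.10743014] 0.10758244568024578
{'position': [243.7, 178.5], 'p': 0.39} [0.4954 0.0252 0.105 ]
side 866 [-0.001  -0.0019  0.1365] 0.13650209380348985
btn 24 (array([ -45.6, -120.7]), array([15.7, 34.1]), 4.8) [0.49325048 0.03107694 0.10403628] 0.10484158967304874
{'position': [284.5, 195.4], 'p': 0.65} [ 0.5164 -0.0889  0.105 ]
{'position': [247.2, 159.9], 'p': 0.89} [0.4233 0.1425 0.1194]
btn nominal [0.49367562 0.03333997]
t 46.1 pos [0.4239 0.1536 0.2433] rot [-179.9    0.    94.2] F [0.5 0.6 0.2] open 0.0003 gf 0.0
{"offset": [[-3.2,0.97,0.78],[-3.2,0.97,0.78],[-3.2,0.98,0.77],[-1.45,1.58,3.0],[-1.46,1.59,3.0]],"twist": [[-0.001,0.0,-0.0],[-0.001,0.0,-0.0],[-0.0,0.001,-0.0],[-0.0,-0.0,-0.0],[-0.0,-0.0,-0.0]],"grip": [0,0,0,0,0]}
```

View pics/side12.png

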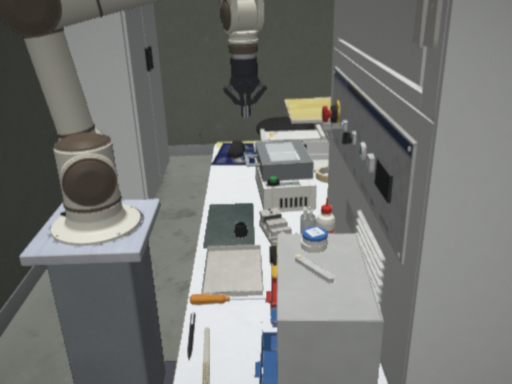

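Request:
move_arm(offset=[[-3.2, 0.97, 0.78], [-3.2, 0.97, 0.78], [-3.2, 0.98, 0.77], [-1.45, 1.58, 3.0], [-1.46, 1.59, 3.0]], twist=[[0, 0, 0], [0, 0, 0], [0, 0, 0], [0, 0, 0], [0, 0, 0]], grip=[0, 0, 0, 0, 0])

```text
time: 46.6
ee_pos: [0.4945, 0.0323, 0.1599]
tcp_rot: [-180.0, -0.0, 94.1]
wrist_force: [0.3, 0.2, 0.7]
opening: 0.0001
grasp_force: 0.0
```

Request:
move_arm(offset=[[0, 0, 1.5], [0, 0, 1.5], [0, 0, 1], [0, 0, 0], [0, 0, 0]], twist=[[0, 0, 0], [0, 0, 0], [0, 0, 0], [0, 0, 0], [0, 0, 0]], grip=[0, 0, 0, 0, 0])

```text
time: 47.1
ee_pos: [0.4941, 0.034, 0.1218]
tcp_rot: [180.0, -0.0, 94.2]
wrist_force: [-0.2, -0.3, -0.1]
opening: -0.0002
grasp_force: 0.0
```

Request:
move_arm(offset=[[0, 0, 0.4], [0, 0, 0.4], [0, 0, 0.3], [0, 0, 0.2], [0, 0, 0]], twist=[[0, 0, 0], [0, 0, 0], [0, 0, 0], [0, 0, 0], [0, 0, 0]], grip=[0, 0, 0, 0, 0])

```text
time: 47.6
ee_pos: [0.4939, 0.0335, 0.1077]
tcp_rot: [-179.9, -0.0, 94.2]
wrist_force: [-0.5, 0.5, -0.1]
opening: -0.0001
grasp_force: 0.0
```

Request:
move_arm(offset=[[0, 0, 0.2], [0, 0, 0.1], [0, 0, 0]], twist=[[0, 0, 0], [0, 0, 0], [0, 0, 0]], grip=[0, 0, 0])

```text
time: 47.9
ee_pos: [0.4941, 0.0334, 0.1051]
tcp_rot: [-180.0, 0.0, 94.2]
wrist_force: [-0.1, 0.9, 2.0]
opening: -0.0001
grasp_force: 0.7
```

Contact; press on.

Request:
move_arm(offset=[[0, 0, 0.2], [0, 0, 0.2], [0, 0, 0.1], [0, 0, 0], [0, 0, 0]], twist=[[0, 0, 0], [0, 0, 0], [0, 0, 0], [0, 0, 0], [0, 0, 0]], grip=[0, 0, 0, 0, 0])

```text
time: 48.4
ee_pos: [0.4942, 0.0335, 0.1002]
tcp_rot: [-180.0, 0.0, 94.2]
wrist_force: [-0.3, -1.2, 4.2]
opening: -0.0001
grasp_force: 2.1
```

Request:
move_arm(offset=[[0, 0, 0.1], [0, 0, 0], [0, 0, 0]], twist=[[0, 0, 0], [0, 0, 0], [0, 0, 0]], grip=[0, 0, 0])

```text
time: 48.7
ee_pos: [0.4942, 0.0335, 0.0993]
tcp_rot: [-180.0, -0.0, 94.2]
wrist_force: [-0.7, 0.3, 5.8]
opening: 0.0002
grasp_force: 3.0
```

Request:
move_arm(offset=[[0, 0, 0.1], [0, 0, 0], [0, 0, 0], [0, 0, -1], [0, 0, -3]], twist=[[0, 0, 0], [0, 0, 0], [0, 0, 0], [0, 0, 0], [0, 0, 0]], grip=[0, 0, 0, 0, 0])

```text
time: 49.2
ee_pos: [0.4926, 0.0334, 0.1359]
tcp_rot: [-179.7, -0.0, 94.2]
wrist_force: [0.5, -0.4, 0.2]
opening: -0.0001
grasp_force: 0.0
```

Request:
move_arm(offset=[[0, 0, -4], [0, 0, -4], [0, -2, -2], [0, 0, 0], [0, 0, 0]], twist=[[0, 0, 0], [0, 0, 0], [0, 0, 0], [0, 0, 0], [0, 0, 0]], grip=[0, 0, 0, 0, 0])

```text
time: 49.7
ee_pos: [0.4744, 0.0321, 0.2378]
tcp_rot: [-180.0, -0.0, 94.2]
wrist_force: [0.5, -1.1, -0.7]
opening: 0.0001
grasp_force: 0.0
```

```bash
python3 - <<'E'
from bk import *
p=cam('top','top13.png');print(bot.get_obs()['ee_pos'])
c=cv2.imread('pics/top13.png')[110:280,90:400];cv2.imwrite('pics/t13c.png',cv2.resize(c,None,fx=2.58,fy=2.58,interpolation=cv2.INTER_CUBIC))
E
```

```text
[0.47430214 0.03205421 0.23697494]
```

View pics/t13c.png

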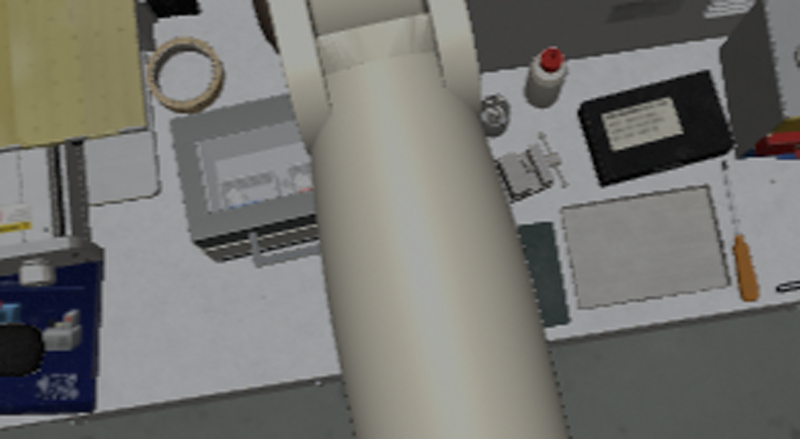

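```bash
python3 -c "
from workcell import bot
print(bot.job_done())"
```

```text
the job is handed in; nothing more can be done
None
```

The job is handed in: both baskets hang on the front rim, both collets and the black nut (the only parts in the tray) were put in them, the lid is closed and the start button was pressed; I saw the collets in the baskets but did not check the nut by camera after letting it go over the red one.

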